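Kit capacitors and cores for a power-supply repair

ROBOT

A 6-joint arm with a two-finger parallel gripper is mounted at the origin on the work surface. World frame = base frame: x ahead of the robot, y to its left, z up, the work surface at z = 0. Lengths are in m, angles in rad, forces in N, time in s.
With the tool pointing down it reaches from about 0.4 to 0.825 m from the base axis. Payload 7 kg.
Tool frame: the origin (TCP) lies between the finger pads; the fingertips stand 11 mm ahead of it and the grasp point (between the pads) lies 8 mm behind it; x points along the fingers, z is the direction in which the jaws open and shut, and the axes are right-handed (so a half turn about x gives the same grasp; the last joint's range is limited). The gripper opens to 88 mm and grips with 3 to 60 N. Pads are 19 mm wide; open, the fingers measure 130 mm over their backs; the gripper's body (78 mm by 193 mm) begins 47 mm behind the grasp point.
Start: joints at [-0.997, 0.359, 0.012, 0, -1.224, -0.288], TCP at [0.19, -0.648, 0.209] pointing down, gripper open.
Joint ranges: [-3.07, 3.07], [-1.43, 2.12], [-1.02, 1.25], [-3.03, 1.67], [-3.05, -0], [-3.03, 3.03]. Speed limits (rad/s): [2.39, 2.39, 3.01, 3.14, 3.14, 3.14].

INTERFACE

Orientations are given as [roll, pitch, yaw] about the fixed x, y, z axes, in that order (R = Rz(yaw) Ry(pitch) Rx(roll)).
In Python, from station import arm gives the robot as it stands.
- The arm moves only by the tool jog_arm, never from a script. Its argument "motion" is a list of rows, each an object of numbers: "dx", "dy", "dz": the shift along the tool's x, y, z in m; "twist": the turn about the tool's x in degrees. In form: [{"dx": .., "dy": .., "dz": .., "twist": ..}, ...]. A call has 1 to 20 rows; each row is the pose to reach, as a shift and turn from the pose commanded when the call began, along the tool's axes at that moment; what a row does not reach only later rows make up. A row lasts 1/12 s, in which the tool goes at most 41.7 mm and 7.16 degrees, less where a joint would pass 70% of its speed; a pose out of reach is approached as far as the arm can. A call with a gripper value outside its range is refused whole. "gripper" is the finger opening in m, from 0 to 0.0876, set as the call begins (left out, the last holds). The fingers move at their own pace and stop on an object; "newtons" is the grip in N (left out, the last holds). Time passes only in rows, so rows that repeat a pose let the fingers close. It gives the time, the measured TCP pose, the force and the opening at its end, in the units of the state.
- arm.get_state(): the state, without advancing time (a new reading comes with each control period).
- arm.grab_frame(name): name is "scene" or "top" or "wrist"; returns the picture (384x512x3 uint8, red, green, blue); there is no depth.
- arm.camera_model(name): a dict with "camera_matrix" (3x3 intrinsics, pixels), "k1" (the pictures are not rectified: a ray, as slopes to the right and down, at radius r is drawn at 1 + k1 r^2 times it, then the intrinsics apply), "eye" and "attitude" of the camera in the world. Camera axes: x right, y down, z forward; pixel columns grow to the right and rows downward; lengths in m; the calibration is good to about 2 mm. A picture is of the moment at which its call begins: read the wrist's pose just before it. camera_model takes no time and is no camera call; for the wrist camera it gives the pose at the moment of the call.
- arm.job_done(): hands the job in, once; it reports no verdict.
The state is a dict: "t": time; "q": joint angles; "qd": joint speeds; "joint_efforts": joint torques, N m; "eef_pos": TCP position; "ee_rot": TCP orientation; "force": force on the tool from outside, world axes, zero at the start; "moment": the same for the moment, N m; "width": finger opening in m.
Only numpy, scipy, OpenCV 4.12 (cv2) and the standard library are available. Lean on these libraries where they do the work, as an engineer would, in place of code of your own. Each camera call takes 0.05 s, during which the arm holds its last target.

TASK

Kit the parts for the next power-supply repair: lift the parts cup off its hook, tip all its blue capacitors into the orange bin, and stand the empty cup upright with its base wholly on the green pad. Take every yellow core off its peg and lower it into the black tray; the cores are brittle, so do not let one drop from a height. Leave the other things on the bench where they are.

Things in the scene. Friction and masses are not known exactly. Their poses are not given: they have to be found in the camera images.
- cup: Flared round aluminium cup (rigid with its dark arch and red tab, about 140 g) that holds the capacitors. Origin: centre of its underside, z up through the mouth. Outside radius 29 mm at the bottom, 50 mm at the rim, which is 34 mm high; wall 3 mm, floor 4 mm. It hangs upright on the hook. The arch leaves the mouth free for pouring to the cup's +x and -x.
- cup_tab (a point): grip point on the cup: in the red tab on top of the arch, on the cup's axis 138 mm above its underside. The tab is 12 mm thick along the cup's x (pinch it so), 30 mm wide along y, and reaches from 105 to 147 mm above the underside.
- cup_bar (a point): underside of the cross bar of the cup's arch, by which it hangs: 95 mm above the cup's underside, on its axis. The bar is 10 mm high, 12 mm thick in the cup's x, and runs along y between two legs at y = +-50 mm that stand on the rim.
- cup_stand: Fixed steel hook on a grey foot. Origin on the table under the spot where the cup's bar hangs. The 8 mm rod runs level along the stand's x with its top 160 mm above the table, from the post (x = +85 mm) to the free tip at x = -27 mm, which turns up to 10 mm above the rod's top. Nothing of the stand rises above 172 mm.
- hook_seat (a point): top of the hook's rod where the cup's bar bears, 160 mm above the table
- core_rack: Fixed rack with four 8 mm pegs along its -x. Origin on the table under the middle of the row of hanging cores. Pegs at rack y = -127.5, -42.5, 42.5, 127.5 mm, rod tops 120 mm above the table, from uprights (8 mm rods at x = +40 mm on a low blue foot) to tips at x = -22 mm, turned up 5 mm. Cores hang at x = 0 of the rack on three or four of the pegs.
- pad: fixed green disc, 120 mm across, 3 mm thick, where the empty cup is to stand. Origin: centre of its underside, on the table.
- cap_bin: loose orange open bin, 125 (x) by 140 (y) by 50 mm high, walls and floor 4 mm, 350 g. Origin: centre of its underside.
- core_tray: loose black sheet-metal tray, 130 (x) by 150 (y) by 45 mm high, walls and floor 4 mm, 500 g. Origin: centre of its underside.
- core0: yellow ring core (choke core), 50 mm across, hole 28 mm, 16 mm thick, about 60 g, brittle. Origin: its centre; the ring's axis is its x. It hangs upright on a peg of core_rack, axis along the peg. Can be pinched across its 50 mm. None: absent (or held).
- core1: yellow ring core (choke core), 50 mm across, hole 28 mm, 16 mm thick, about 60 g, brittle. Origin: its centre; the ring's axis is its x. It hangs upright on a peg of core_rack, axis along the peg. Can be pinched across its 50 mm. None: absent (or held).
- core2: yellow ring core (choke core), 50 mm across, hole 28 mm, 16 mm thick, about 60 g, brittle. Origin: its centre; the ring's axis is its x. It hangs upright on a peg of core_rack, axis along the peg. Can be pinched across its 50 mm. None: absent (or held).
- core3: yellow ring core (choke core), 50 mm across, hole 28 mm, 16 mm thick, about 60 g, brittle. Origin: its centre; the ring's axis is its x. It hangs upright on a peg of core_rack, axis along the peg. Can be pinched across its 50 mm. None: absent (or held).
- cap0_mid (a point): middle of a blue capacitor, a cylinder 14 mm across and 16 mm long (axis z), about 12 g; starts standing in the cup. None: absent (or held).
- cap1_mid (a point): middle of a blue capacitor, a cylinder 14 mm across and 16 mm long (axis z), about 12 g; starts standing in the cup. None: absent (or held).
- cap2_mid (a point): middle of a blue capacitor, a cylinder 14 mm across and 16 mm long (axis z), about 12 g; starts standing in the cup. None: absent (or held).
- cap3_mid (a point): middle of a blue capacitor, a cylinder 14 mm across and 16 mm long (axis z), about 12 g; starts standing in the cup. None: absent (or held).
- cap4_mid (a point): middle of a blue capacitor, a cylinder 14 mm across and 16 mm long (axis z), about 12 g; starts standing in the cup. None: absent (or held).
- cap5_mid (a point): middle of a blue capacitor, a cylinder 14 mm across and 16 mm long (axis z), about 12 g; starts standing in the cup. None: absent (or held).
- screwdriver: screwdriver lying on the bench; bystander, to be left alone. Origin: on the bench beneath it
- heatsink: finned aluminium heatsink, 60 by 70 by 30 mm, on the bench; bystander, to be left alone. Origin: centre of its underside
- flux_jar: jar with a lid, 50 mm across, 60 mm high, on the bench; bystander, to be left alone. Origin: centre of its underside
- tape: black tape roll, 80 mm across, 19 mm high, on the bench; bystander, to be left alone. Origin: centre of its underside
- big_cap: big black capacitor, 35 mm across, 50 mm high, on the bench; bystander, to be left alone. Origin: centre of its underside

How it is judged:
By the outcome, as a careful person would: the job done as asked, in the order asked, and still so for the second after the job is handed in, with the robot touching nothing.
Of core0, core1, core2, core3 only 3 to 4 are there at a start; the rules pass over those that are not, and their reading is None.
Of cap0, cap1, cap2, cap3, cap4, cap5 only 3 to 6 are there at a start; the rules pass over those that are not, and their reading is None.
At some moment in a run one of cap_bin, core_tray may be knocked a few centimetres aside while the robot is not near it.
It also fails if it takes over 208 s, if anything falls off the work surface, if the arm or the gripper's body presses on something with over 40 N, if the wrist force passes 120 N, or if a joint passes its speed limit or range.

## Working session

There is one attempt and no reset: what is moved stays moved. The work goes in short steps, Python scripts to look and compute and a tool call to move; the robot and the scene stay as the last step left them, time stands still between calls to the robot, and variables do not carry over. Pictures are saved under pics/ and viewed, and the job is handed in when it is done.

Besides the shell and the picture viewer there is one more tool, called after "Emit:" as a command line: name --argument value ..., lists and objects as JSON in quotes. jog_arm: Moves the arm, as the interface text tells. Its arguments: {"type":"object","properties":{"motion":{"type":"array"},"gripper":{"type":"number"},"newtons":{"type":"number"}},"required":["motion"]}

```bash
ls; mkdir -p pics
python3 - <<'E'
from station import arm
import cv2
s=arm.get_state(); print(s)
for n in ["scene","top","wrist"]:
    m=arm.camera_model(n); print(n,m)
    cv2.imwrite(f"pics/{n}0.png",arm.grab_frame(n)[:,:,::-1])
E
```

```text
pics
{'t': 0.0, 'q': array([-9.96885046e-01,  3.59321838e-01,  1.10658452e-02, -3.51825366e-04,
       -1.22409284e+00, -2.88111568e-01]), 'qd': array([ 0.00101596,  0.00078865, -0.00022822,  0.00013921,  0.00149866,
        0.00156237]), 'joint_efforts': array([ 2.48864953e-04, -5.82727039e+01,  2.93069834e+01,  6.99713454e+00,
        7.24869737e-03, -1.43083153e-04]), 'eef_pos': array([ 0.19013468, -0.64713128,  0.20786751]), 'ee_rot': array([0.07823754, 1.56920897, 1.93471377]), 'force': array([ 0.27046353, -0.06156634, -0.53133901]), 'moment': array([-0.06521343,  0.05221626,  0.00074057]), 'width': 0.08759788721134937}
scene {'camera_matrix': array([[435.5633686 ,   0.        , 257.75347622],
       [  0.        , 435.5633686 , 195.29301125],
       [  0.        ,   0.        ,   1.        ]]), 'k1': 0.05620994963416607, 'eye': array([1.12635418, 0.79722392, 1.01508398]), 'attitude': array([-2.30110312e+00, -1.11871839e-03,  2.52757902e+00])}
top {'camera_matrix': array([[348.33027654,   0.        , 252.57049236],
       [  0.        , 348.33027654, 193.92719308],
       [  0.        ,   0.        ,   1.        ]]), 'k1': -0.06135177680909689, 'eye': array([ 3.64296157e-01, -2.69223768e-04,  1.19839390e+00]), 'attitude': array([-2.96888714, -0.00421558, -1.57193399])}
wrist {'camera_matrix': array([[332.8932328 ,   0.        , 255.36197968],
       [  0.        , 332.8932328 , 194.74332663],
       [  0.        ,   0.        ,   1.        ]]), 'k1': -0.09193655378892308, 'eye': array([ 0.11002648, -0.67030599,  0.38451134]), 'attitude': array([ 2.82662263e+00, -1.57361807e-03,  1.85728691e+00])}
```

```bash
cat > h.py <<'E'
import numpy as np, cv2
from scipy.spatial.transform import Rotation as R
def proj(m,P):
    Rw=R.from_euler('xyz',m['attitude']).as_matrix()
    p=(np.atleast_2d(P)-m['eye'])@Rw
    s=p[:,:2]/p[:,2:]; r2=(s**2).sum(1,keepdims=True)
    s=s*(1+m['k1']*r2); K=m['camera_matrix']
    return np.c_[s[:,0]*K[0,0]+K[0,2], s[:,1]*K[1,1]+K[1,2]]
def ray(m,uv):
    K=m['camera_matrix']; uv=np.atleast_2d(uv).astype(float)
    d=(uv-K[:2,2])/K[0,0]; s=d.copy()
    for _ in range(20): s=d/(1+m['k1']*(s**2).sum(1,keepdims=True))
    Rw=R.from_euler('xyz',m['attitude']).as_matrix()
    return np.c_[s,np.ones(len(s))]@Rw.T
def onz(m,uv,z):
    d=ray(m,uv); return m['eye']+d*((z-m['eye'][2])/d[:,2:])
def tri(obs):
    A=np.zeros((3,3));b=np.zeros(3)
    for m,uv in obs:
        d=ray(m,uv)[0]; d/=np.linalg.norm(d); M=np.eye(3)-np.outer(d,d); A+=M;b+=M@m['eye']
    return np.linalg.solve(A,b)
def crop(src,dst,x0,y0,x1,y1,f):
    im=cv2.imread(src)[y0:y1,x0:x1]; cv2.imwrite(dst,cv2.resize(im,None,fx=f,fy=f,interpolation=cv2.INTER_CUBIC))
E
python3 -c "
from h import *
for n in ['scene','top']: crop(f'pics/{n}0.png',f'pics/{n}0b.png',0,0,512,384,1.5)
print(1)"
```

```text
1
```

The scene shows four cores on the rack, with the cup hanging on its hook and the bin, tray and pad between them and the robot. I'll enlarge for accurate pixel positions.

```bash
python3 -c "
from h import *
crop('pics/top0.png','pics/top_a.png',125,140,255,250,6)
crop('pics/top0.png','pics/top_b.png',220,140,350,250,6)
crop('pics/scene0.png','pics/sc_a.png',170,130,290,220,6.5)
crop('pics/scene0.png','pics/sc_b.png',230,180,360,330,4)
"
python3 - <<'E'
from h import *
from station import arm
T=arm.camera_model('top');S=arm.camera_model('scene')
ta=lambda x,y:(125+x/6-.4,140+y/6-.4)
tb=lambda x,y:(220+x/6-.4,140+y/6-.4)
sa=lambda x,y:(170+x/6.5-.4,130+y/6.5-.4)
sb=lambda x,y:(230+x/4-.4,180+y/4-.4)
np.set_printoptions(precision=4,suppress=True)
p=lambda n,v:print(n,np.asarray(v).ravel())
print('tab'); p('top .212',onz(T,tb(566,189),.212)); p('sc',onz(S,sa(276,147),.212)); p('tri',tri([(T,tb(566,189)),(S,sa(276,147))]))
p('post top',onz(T,tb(515,55),.160)); p('post sc',onz(S,sa(145,310),.160))
p('barL',onz(T,tb(448,218),.17)); p('barR',onz(T,tb(648,185),.17)); 
p('barL sc',onz(S,sa(345,262),.17)); p('barR sc',onz(S,sa(220,172),.17)); 
p('rim',onz(T,tb(528,236),.099))
for i,(x,y) in enumerate([(163,145),(320,150),(476,158),(636,165)]): p('peg elbow',onz(T,ta(x,y),.118))
for i,(x,y) in enumerate([(150,245),(307,255),(467,265),(627,275)]): p('peg tip',onz(T,ta(x,y),.123))
for i,(x,y) in enumerate([(73,183),(137,257),(205,340),(280,432)]): p('sc elbow',onz(S,sb(x,y),.118))
for i,(x,y) in enumerate([(147,143),(213,216),(283,295),(363,381)]): p('sc tip',onz(S,sb(x,y),.123))
for i,(x,y) in enumerate([(123,167),(187,241),(257,321),(335,409)]): p('sc core c',onz(S,sb(x,y),.110))
for i,(x,y) in enumerate([(158,213),(314,222),(472,229),(631,238)]): p('top core c',onz(T,ta(x,y),.120))
p('pad',onz(T,ta(342,493),.003))
print('tray rim');
for q in [(42,378),(308,378),(308,610),(38,608)]: p('',onz(T,tb(*q),.045))
print('bin rim');
for q in [(483,398),(741,398),(745,622),(482,622)]: p('',onz(T,tb(*q),.05))
for q in [(490,150),(632,275),(443,355),(325,222)]: p('bin sc',onz(S,sa(*q),.05))
for q in [(210,40),(322,143),(208,205),(90,97)]: p('tray sc',onz(S,sb(*q),.045))
E
```

```text
tab
top .212 [ 0.6039 -0.1837  0.212 ]
sc [ 0.6094 -0.1805  0.212 ]
tri [ 0.6059 -0.1853  0.2073]
post top [ 0.6878 -0.1692  0.16  ]
post sc [ 0.6934 -0.1673  0.16  ]
barL [ 0.599  -0.1312  0.17  ]
barR [ 0.6162 -0.2334  0.17  ]
barL sc [ 0.6029 -0.133   0.17  ]
barR sc [ 0.6159 -0.2296  0.17  ]
rim [ 0.6053 -0.1832  0.099 ]
peg elbow [0.6512 0.3186 0.118 ]
peg elbow [0.6482 0.2339 0.118 ]
peg elbow [0.6437 0.1503 0.118 ]
peg elbow [0.6397 0.065  0.118 ]
peg tip [0.5954 0.3212 0.123 ]
peg tip [0.5899 0.2376 0.123 ]
peg tip [0.5845 0.153  0.123 ]
peg tip [0.5791 0.0688 0.123 ]
sc elbow [0.6459 0.0682 0.118 ]
sc elbow [0.6497 0.1519 0.118 ]
sc elbow [0.6556 0.2361 0.118 ]
sc elbow [0.6616 0.3206 0.118 ]
sc tip [0.5816 0.0697 0.123 ]
sc tip [0.5866 0.155  0.123 ]
sc tip [0.5924 0.2388 0.123 ]
sc tip [0.5961 0.3231 0.123 ]
sc core c [0.6027 0.0693 0.11  ]
sc core c [0.6082 0.1541 0.11  ]
sc core c [0.6132 0.2382 0.11  ]
sc core c [0.6176 0.3227 0.11  ]
top core c [0.6134 0.3187 0.12  ]
top core c [0.6084 0.2352 0.12  ]
top core c [0.6045 0.1512 0.12  ]
top core c [0.5996 0.0671 0.12  ]
pad [0.4756 0.2389 0.003 ]
tray rim
 [0.5361 0.0816 0.045 ]
 [ 0.536  -0.0668  0.045 ]
 [ 0.4075 -0.0656  0.045 ]
 [0.4087 0.0824 0.045 ]
bin rim
 [ 0.5239 -0.1637  0.05  ]
 [ 0.5237 -0.3081  0.05  ]
 [ 0.3999 -0.3049  0.05  ]
 [ 0.4005 -0.1603  0.05  ]
bin sc [ 0.4063 -0.305   0.05  ]
bin sc [ 0.4069 -0.1658  0.05  ]
bin sc [ 0.5277 -0.1687  0.05  ]
bin sc [ 0.5189 -0.3018  0.05  ]
tray sc [ 0.4172 -0.0638  0.045 ]
tray sc [0.4204 0.0859 0.045 ]
tray sc [0.5356 0.0876 0.045 ]
tray sc [ 0.5406 -0.064   0.045 ]
```

```bash
cat >> h.py <<'E'
np.set_printoptions(precision=4,suppress=True)
def plan(s,pos,jaw=None,n=1):
    """shift (tool axes) to TCP pos; jaw = world angle (deg) of jaw axis (mod 180)"""
    Rt=R.from_euler('xyz',s['ee_rot']).as_matrix()
    d=Rt.T@(np.asarray(pos)-s['eef_pos'])
    a=np.degrees(np.arctan2(Rt[1,2],Rt[0,2]))
    tw=0
    if jaw is not None:
        # turn about tool x (down): world yaw decreases with positive twist
        tw=-((jaw-a+90)%180-90)
    print('pos',s['eef_pos'],'jaw',round(a,1),'tool x',Rt[:,0],'shift mm',d*1000,'twist',round(tw,1),'q6',s['q'][5])
    return d,tw
E
python3 - <<'E'
from h import *
from station import arm
s=arm.get_state(); print(R.from_euler('xyz',s['ee_rot']).as_matrix())
plan(s,[.19,-.647,.33]); plan(s,[.57,-.183,.33],98.6); plan(s,[.606,-.183,.28],98.6)
E
```

```text
[[-0.0005 -0.9595 -0.2818]
 [ 0.0012 -0.2818  0.9595]
 [-1.      0.0001  0.0013]]
pos [ 0.1902 -0.6472  0.208 ] jaw 106.4 tool x [-0.0005  0.0012 -1.    ] shift mm [-121.9722    0.1107    0.4158] twist 0 q6 -0.2881046326989835
pos [ 0.1902 -0.6472  0.208 ] jaw 106.4 tool x [-0.0005  0.0012 -1.    ] shift mm [-121.5817 -495.2603  338.5037] twist 7.8 q6 -0.2881046326989835
pos [ 0.1902 -0.6472  0.208 ] jaw 106.4 tool x [-0.0005  0.0012 -1.    ] shift mm [ -71.5991 -529.8066  328.2912] twist 7.8 q6 -0.2881046326989835
```

Emit:
jog_arm --motion '[{"dx": -0.04}, {"dx": -0.08}, {"dx": -0.12}, {"dx": -0.12, "dy": -0.495, "dz": 0.338, "twist": 7.8}, {"dx": -0.12, "dy": -0.495, "dz": 0.338, "twist": 7.8}, {"dx": -0.12, "dy": -0.495, "dz": 0.338, "twist": 7.8}, {"dx": -0.12, "dy": -0.495, "dz": 0.338, "twist": 7.8}, {"dx": -0.12, "dy": -0.495, "dz": 0.338, "twist": 7.8}, {"dx": -0.12, "dy": -0.495, "dz": 0.338, "twist": 7.8}, {"dx": -0.12, "dy": -0.495, "dz": 0.338, "twist": 7.8}, {"dx": -0.12, "dy": -0.495, "dz": 0.338, "twist": 7.8}, {"dx": -0.12, "dy": -0.495, "dz": 0.338, "twist": 7.8}, {"dx": -0.12, "dy": -0.495, "dz": 0.338, "twist": 7.8}, {"dx": -0.12, "dy": -0.495, "dz": 0.338, "twist": 7.8}, {"dx": -0.12, "dy": -0.495, "dz": 0.338, "twist": 7.8}, {"dx": -0.12, "dy": -0.495, "dz": 0.338, "twist": 7.8}, {"dx": -0.12, "dy": -0.495, "dz": 0.338, "twist": 7.8}, {"dx": -0.12, "dy": -0.495, "dz": 0.338, "twist": 7.8}, {"dx": -0.12, "dy": -0.495, "dz": 0.338, "twist": 7.8}, {"dx": -0.12, "dy": -0.495, "dz": 0.338, "twist": 7.8}]'

```text
invalid input
```

```bash
cat >> h.py <<'E'
def snap(arm,n,tag,c=None,f=1.5):
    m=arm.camera_model(n); im=arm.grab_frame(n)[:,:,::-1]
    cv2.imwrite(f'pics/{tag}.png',im)
    if c: crop(f'pics/{tag}.png',f'pics/{tag}c.png',*c,f)
    import pickle; pickle.dump(m,open(f'pics/{tag}.pkl','wb')); return m
E
python3 - <<'E'
from h import *
from station import arm
snap(arm,'wrist','w1'); s=arm.get_state(); print(s['t']); plan(s,[.606,-.183,.195],98.6)
E
```

```text
0.2
pos [ 0.1902 -0.6473  0.2082] jaw 106.4 tool x [-0.0004  0.0009 -1.    ] shift mm [  13.4563 -529.8583  328.3114] twist 7.8 q6 -0.28810100965863084
```

The picture is unchanged, so the arm hasn't moved and the call was refused. I'll give every row all four keys.

Emit:
jog_arm --motion '[{"dx": -0.04, "dy": 0, "dz": 0, "twist": 0}, {"dx": -0.08, "dy": 0, "dz": 0, "twist": 0}, {"dx": -0.12, "dy": 0, "dz": 0, "twist": 0}, {"dx": -0.12, "dy": -0.04, "dz": 0.03, "twist": 0}]'

```text
t: 0.53
eef_pos: [0.2133, -0.6207, 0.3374]
ee_rot: [3.083, 1.558, -1.347]
force: [2.5, 1.0, 2.4]
width: 0.0872
```

Emit:
jog_arm --motion '[{"dx": 0, "dy": -0.455, "dz": 0.308, "twist": 7.8}, {"dx": 0, "dy": -0.455, "dz": 0.308, "twist": 7.8}, {"dx": 0, "dy": -0.455, "dz": 0.308, "twist": 7.8}, {"dx": 0, "dy": -0.455, "dz": 0.308, "twist": 7.8}, {"dx": 0, "dy": -0.455, "dz": 0.308, "twist": 7.8}, {"dx": 0, "dy": -0.455, "dz": 0.308, "twist": 7.8}, {"dx": 0, "dy": -0.455, "dz": 0.308, "twist": 7.8}, {"dx": 0, "dy": -0.455, "dz": 0.308, "twist": 7.8}, {"dx": 0, "dy": -0.455, "dz": 0.308, "twist": 7.8}, {"dx": 0, "dy": -0.455, "dz": 0.308, "twist": 7.8}, {"dx": 0, "dy": -0.455, "dz": 0.308, "twist": 7.8}, {"dx": 0, "dy": -0.455, "dz": 0.308, "twist": 7.8}, {"dx": 0, "dy": -0.455, "dz": 0.308, "twist": 7.8}, {"dx": 0, "dy": -0.455, "dz": 0.308, "twist": 7.8}, {"dx": 0, "dy": -0.455, "dz": 0.308, "twist": 7.8}, {"dx": 0, "dy": -0.455, "dz": 0.308, "twist": 7.8}, {"dx": 0, "dy": -0.455, "dz": 0.308, "twist": 7.8}]'

```text
t: 1.95
eef_pos: [0.5645, -0.1908, 0.3287]
ee_rot: [1.666, 1.57, -2.897]
force: [0.1, -0.4, 0.0]
width: 0.0878
```

Run:
```python
from h import *
from station import arm
snap(arm,'wrist','w2'); s=arm.get_state(); print(s['t']); plan(s,[.606,-.183,.195],98.6)
```

```text
2.0
pos [ 0.5644 -0.1911  0.3289] jaw 98.5 tool x [-0.     -0.0001 -1.    ] shift mm [133.8769 -42.384    1.8744] twist -0.1 q6 -1.4231500571322435
```

Run:
```python
from h import *
import pickle
m=pickle.load(open('pics/w2.pkl','rb'))
crop('pics/w2.png','pics/w2c.png',200,140,320,260,5)
P=np.array([.606,-.183,.212])
print(proj(m,[[.606,-.183,.212],[.606,-.183,.165],[.69,-.17,.16]]))
```

```text
[[255.9803 224.7349]
 [255.8911 207.6931]
 [256.072  273.3236]]
```

Run:
```python
from h import *
from station import arm
s=arm.get_state(); plan(s,[.608,-.181,.195],98.6)
```

```text
pos [ 0.5644 -0.1911  0.3289] jaw 98.5 tool x [-0.     -0.0001 -1.    ] shift mm [133.8767 -44.6586   3.5555] twist -0.1 q6 -1.4231500571322435
```

Emit:
jog_arm --motion '[{"dx": 0, "dy": -0.022, "dz": 0.002, "twist": 0}, {"dx": 0, "dy": -0.0447, "dz": 0.0036, "twist": 0}, {"dx": 0.02, "dy": -0.0447, "dz": 0.0036, "twist": 0}, {"dx": 0.045, "dy": -0.0447, "dz": 0.0036, "twist": 0}, {"dx": 0.07, "dy": -0.0447, "dz": 0.0036, "twist": 0}, {"dx": 0.09, "dy": -0.0447, "dz": 0.0036, "twist": 0}, {"dx": 0.11, "dy": -0.0447, "dz": 0.0036, "twist": 0}, {"dx": 0.125, "dy": -0.0447, "dz": 0.0036, "twist": 0}, {"dx": 0.134, "dy": -0.0447, "dz": 0.0036, "twist": 0}, {"dx": 0.134, "dy": -0.0447, "dz": 0.0036, "twist": 0}, {"dx": 0.134, "dy": -0.0447, "dz": 0.0036, "twist": 0}]'

```text
t: 2.92
eef_pos: [0.6084, -0.181, 0.1953]
ee_rot: [-3.04, 1.57, -1.32]
force: [0.1, -0.4, 1.2]
width: 0.0879
```

Emit:
jog_arm --motion '[{"dx": 0, "dy": 0, "dz": 0, "twist": 0}, {"dx": 0, "dy": 0, "dz": 0, "twist": 0}, {"dx": 0, "dy": 0, "dz": 0, "twist": 0}, {"dx": 0, "dy": 0, "dz": 0, "twist": 0}, {"dx": 0, "dy": 0, "dz": 0, "twist": 0}, {"dx": 0, "dy": 0, "dz": 0, "twist": 0}, {"dx": 0, "dy": 0, "dz": 0, "twist": 0}, {"dx": 0, "dy": 0, "dz": 0, "twist": 0}, {"dx": 0, "dy": 0, "dz": 0, "twist": 0}, {"dx": 0, "dy": 0, "dz": 0, "twist": 0}]' --gripper 0.0 --newtons 40

```text
t: 3.75
eef_pos: [0.6086, -0.1802, 0.1947]
ee_rot: [1.034, 1.571, 2.754]
force: [-0.5, -0.7, 0.2]
width: 0.0264
```

Run:
```python
from h import *
from station import arm
s=arm.get_state();print(s['t'],s['force'],s['width']); plan(s,[.608,-.181,.219]); plan(s,[.544,-.190,.219])
snap(arm,'scene','s1',(150,80,310,220),5)
```

```text
3.75 [-0.4513 -0.7336  0.2469] 0.026361748813467235
pos [ 0.6086 -0.1802  0.1947] jaw 98.6 tool x [-0.0001  0.     -1.    ] shift mm [-24.2615   0.6987  -0.728 ] twist 0 q6 -1.4402225983112291
pos [ 0.6086 -0.1802  0.1947] jaw 98.6 tool x [-0.0001  0.     -1.    ] shift mm [-24.2583  65.3252  -0.0819] twist 0 q6 -1.4402225983112291
```

The tab is between the fingers (width 26 mm). Lifting 25 mm, then back off the hook.

Emit:
jog_arm --motion '[{"dx": -0.004, "dy": 0, "dz": 0, "twist": 0}, {"dx": -0.009, "dy": 0, "dz": 0, "twist": 0}, {"dx": -0.014, "dy": 0, "dz": 0, "twist": 0}, {"dx": -0.019, "dy": 0, "dz": 0, "twist": 0}, {"dx": -0.023, "dy": 0, "dz": 0, "twist": 0}, {"dx": -0.026, "dy": 0, "dz": 0, "twist": 0}, {"dx": -0.026, "dy": 0, "dz": 0, "twist": 0}, {"dx": -0.026, "dy": 0, "dz": 0, "twist": 0}]'

```text
t: 4.47
eef_pos: [0.6086, -0.1802, 0.2209]
ee_rot: [-1.431, 1.57, 0.289]
force: [-0.6, 0.6, -0.4]
width: 0.0007
```

Run:
```python
from h import *
from station import arm
s=arm.get_state();print(s['t'],s['force'],s['width'])
snap(arm,'scene','s2',(150,80,310,220),5)
```

```text
4.4667 [-0.6242  0.5763 -0.398 ] 0.0007086460816620635
```

The fingers close slowly and hadn't reached the tab, so the cup is still untouched on its hook. Reopening and waiting longer this time.

Emit:
jog_arm --motion '[{"dx": -0.015, "dy": 0, "dz": 0, "twist": 0}, {"dx": -0.015, "dy": 0, "dz": 0, "twist": 0}, {"dx": -0.015, "dy": 0, "dz": 0, "twist": 0}, {"dx": -0.015, "dy": 0, "dz": 0, "twist": 0}, {"dx": -0.015, "dy": 0, "dz": 0, "twist": 0}, {"dx": -0.015, "dy": 0, "dz": 0, "twist": 0}, {"dx": -0.015, "dy": 0, "dz": 0, "twist": 0}, {"dx": -0.015, "dy": 0, "dz": 0, "twist": 0}, {"dx": -0.015, "dy": 0, "dz": 0, "twist": 0}, {"dx": -0.005, "dy": 0, "dz": 0, "twist": 0}, {"dx": 0.01, "dy": 0, "dz": 0, "twist": 0}, {"dx": 0.02, "dy": 0, "dz": 0, "twist": 0}, {"dx": 0.026, "dy": 0, "dz": 0, "twist": 0}, {"dx": 0.026, "dy": 0, "dz": 0, "twist": 0}]' --gripper 0.055

```text
t: 5.68
eef_pos: [0.6076, -0.1801, 0.1927]
ee_rot: [1.32, 1.568, 3.04]
force: [-0.2, -0.5, -0.2]
width: 0.055
```

Emit:
jog_arm --motion '[{"dx": 0, "dy": 0, "dz": 0, "twist": 0}, {"dx": 0, "dy": 0, "dz": 0, "twist": 0}, {"dx": 0, "dy": 0, "dz": 0, "twist": 0}, {"dx": 0, "dy": 0, "dz": 0, "twist": 0}, {"dx": 0, "dy": 0, "dz": 0, "twist": 0}, {"dx": 0, "dy": 0, "dz": 0, "twist": 0}, {"dx": 0, "dy": 0, "dz": 0, "twist": 0}, {"dx": 0, "dy": 0, "dz": 0, "twist": 0}, {"dx": 0, "dy": 0, "dz": 0, "twist": 0}, {"dx": 0, "dy": 0, "dz": 0, "twist": 0}]' --gripper 0.0 --newtons 40

```text
t: 6.52
eef_pos: [0.6086, -0.1802, 0.1948]
ee_rot: [-0.663, 1.571, 1.058]
force: [-0.7, 0.8, -0.5]
width: 0.0007
```

Run:
```python
from h import *
from station import arm
s=arm.get_state();print(s['t'],s['force'],s['width'],s['eef_pos'])
snap(arm,'scene','s2',(150,80,310,220),5)
```

```text
6.5167 [-0.7418  0.8005 -0.4741] 0.0007212329785581071 [ 0.6086 -0.1802  0.1948]
```

Run:
```python
from h import *
from station import arm
S=arm.camera_model('scene')
for P in [[.6086,-.1802,.1948-.011],[.6086,-.1802,.1948],[.6086,-.1802,.203],[.606,-.183,.212],[.606,-.183,.17]]:
    p=proj(S,P)[0]; print(P,p,(p-[150,80]+.4)*5)
snap(arm,'scene','s3',(190,125,250,175),13)
snap(arm,'wrist','w3')
snap(arm,'top','t3',(280,130,350,190),10)
```

```text
[0.6086, -0.1802, 0.1838] [212.9754 159.452 ] [316.877  399.2602]
[0.6086, -0.1802, 0.1948] [212.7354 156.6383] [315.6772 385.1913]
[0.6086, -0.1802, 0.203] [212.5547 154.5206] [314.7737 374.6028]
[0.606, -0.183, 0.212] [212.6131 151.4531] [315.0655 359.2653]
[0.606, -0.183, 0.17] [213.5241 162.2091] [319.6204 413.0456]
```

Run:
```python
from h import *
from station import arm
import pickle
m=pickle.load(open('pics/w3.pkl','rb'))
s=arm.get_state(); Rt=R.from_euler('xyz',s['ee_rot']).as_matrix()
for dx in [.011,0,-.008,-.03]:
  for dy in [-.0095,.0095]:
    print(dx,dy,proj(m,s['eef_pos']+Rt@[dx,dy,0])[0])
print(proj(m,[.606,-.183,.212]),proj(m,[.6086,-.181,.212]),proj(m,[.606,-.183,.17]), m)
crop('pics/w3.png','pics/w3c.png',160,190,350,350,4)
```

```text
0.011 -0.0095 [253.9977 243.3239]
0.011 0.0095 [253.9788 214.9617]
0 -0.0095 [253.9323 251.6224]
0 0.0095 [253.9097 222.007 ]
-0.008 -0.0095 [253.8805 258.22  ]
-0.008 0.0095 [253.8547 227.6313]
-0.03 -0.0095 [253.715  279.3378]
-0.03 0.0095 [253.6776 245.7758]
[[249.3024 245.9394]] [[252.308  250.7711]] [[250.3898 216.5515]] {'camera_matrix': array([[332.8932,   0.    , 255.362 ],
       [  0.    , 332.8932, 194.7433],
       [  0.    ,   0.    ,   1.    ]]), 'k1': -0.09193655378892308, 'eye': array([ 0.5259, -0.1919,  0.3713]), 'attitude': array([ 2.8265, -0.0003,  1.7213])}
```

Run:
```python
from h import *
import pickle
m=pickle.load(open('pics/w2.pkl','rb'))
e=np.array([.5644,-.1911,.3289]); j=np.radians(98.5)
z=np.array([np.cos(j),np.sin(j),0]);x=np.array([0,0,-1.]);y=np.cross(z,x)
for dx in [.011,0,-.02,-.03]:
  for dy in [-.0095,.0095]:
    print(dx,dy,proj(m,[e+dx*x+dy*y+k*.044*z for k in(-1,1)]).ravel())
crop('pics/w2.png','pics/w2d.png',90,220,430,350,2.3)
```

```text
0.011 -0.0095 [183.1329 242.9076 323.8444 243.1671]
0.011 0.0095 [180.9805 214.6109 326.0094 214.8773]
0 -0.0095 [179.3847 251.1385 327.411  251.4129]
0 0.0095 [176.9659 221.5998 329.8358 221.8816]
-0.02 -0.0095 [171.5076 268.4889 334.9076 268.7969]
-0.02 0.0095 [168.4661 236.4378 337.9386 236.7538]
-0.03 -0.0095 [166.949  278.5636 339.2469 278.8923]
-0.03 0.0095 [163.5064 245.1224 342.6677 245.4594]
```

Both views agree: the closed fingertips sit right at the tab's top edge (wrist rows ~238, scene (213,154)), so the real tips are about 25 mm short of where the given tool frame puts them. I'll open, go lower and check again.

Emit:
jog_arm --motion '[{"dx": 0, "dy": 0, "dz": 0, "twist": 0}, {"dx": 0, "dy": 0, "dz": 0, "twist": 0}, {"dx": 0, "dy": 0, "dz": 0, "twist": 0}, {"dx": 0, "dy": 0, "dz": 0, "twist": 0}, {"dx": 0, "dy": 0, "dz": 0, "twist": 0}, {"dx": 0, "dy": 0, "dz": 0, "twist": 0}, {"dx": 0, "dy": 0, "dz": 0, "twist": 0}, {"dx": 0, "dy": 0, "dz": 0, "twist": 0}, {"dx": 0, "dy": 0, "dz": 0, "twist": 0}, {"dx": 0.005, "dy": 0, "dz": 0, "twist": 0}, {"dx": 0.01, "dy": 0, "dz": 0, "twist": 0}, {"dx": 0.014, "dy": 0, "dz": 0, "twist": 0}, {"dx": 0.014, "dy": 0, "dz": 0, "twist": 0}]' --gripper 0.06

```text
t: 7.8
eef_pos: [0.6078, -0.1801, 0.1793]
ee_rot: [1.255, 1.569, 2.975]
force: [-0.8, -1.5, -0.5]
width: 0.06
```

Run:
```python
from h import *
from station import arm
s=arm.get_state();print(s['t'],s['force'],s['width'],s['eef_pos'])
snap(arm,'scene','s4',(190,125,250,175),13)
snap(arm,'wrist','w4',(130,170,380,340),3)
```

```text
7.8 [-0.7519 -1.5255 -0.5169] 0.06002349866876281 [ 0.6078 -0.1801  0.1793]
```

Run:
```python
from h import *
from station import arm
import pickle
S=arm.camera_model('scene'); W=pickle.load(open('pics/w4.pkl','rb'))
a=tri([(S,(223.8,161.2)),(W,(343.3,239))]); print(a,proj(S,a),proj(W,a))
# tab top from wrist+scene corners: wrist front-left,fr,back-right ; 
w=lambda x,y:(130+x/3-.4,170+y/3-.4); s=lambda x,y:(190+x/13-.46,125+y/13-.46)
# front(-x) edge left=-y(278,253), right=+y (452,253); back edge left (278,313) right(455,313)
# scene top face: back(+x)... corners: (238,345) (270,315) (335,365) (330,390)
for n,ws,ss in [('+x-y',(278,312),(238,342)),('-x-y',(278,253),(262,316)),('-x+y',(452,253),(335,362)),('+x+y',(455,312),(320,392))]:
    p=tri([(S,s(*ss)),(W,w(*ws))]); print(n,p,proj(S,p)-s(*ss),proj(W,p)-w(*ws))
```

```text
[ 0.5944 -0.1353  0.1986] [[224.1281 161.2381]] [[341.9348 240.359 ]]
+x-y [ 0.6159 -0.195   0.2112] [[0.0508 0.0241]] [[-0.263   0.2321]]
-x-y [ 0.6058 -0.1975  0.2124] [[0.5805 0.2492]] [[-3.0295  2.6965]]
-x+y [ 0.6014 -0.1699  0.2135] [[0.7369 0.2106]] [[-3.5122  3.3799]]
+x+y [ 0.6108 -0.1658  0.212 ] [[-0.0212 -0.0069]] [[ 0.0996 -0.0947]]
```

Emit:
jog_arm --motion '[{"dx": 0.005, "dy": 0, "dz": 0, "twist": 0}, {"dx": 0.01, "dy": 0, "dz": 0, "twist": 0}, {"dx": 0.015, "dy": 0, "dz": 0, "twist": 0}, {"dx": 0.015, "dy": 0, "dz": 0, "twist": 0}]'

```text
t: 8.23
eef_pos: [0.6079, -0.18, 0.1642]
ee_rot: [1.221, 1.569, 2.942]
force: [-1.0, -0.2, -0.6]
width: 0.0602
```

Emit:
jog_arm --motion '[{"dx": 0, "dy": 0, "dz": 0, "twist": 0}, {"dx": 0, "dy": 0, "dz": 0, "twist": 0}, {"dx": 0, "dy": 0, "dz": 0, "twist": 0}, {"dx": 0, "dy": 0, "dz": 0, "twist": 0}, {"dx": 0, "dy": 0, "dz": 0, "twist": 0}, {"dx": 0, "dy": 0, "dz": 0, "twist": 0}, {"dx": 0, "dy": 0, "dz": 0, "twist": 0}, {"dx": 0, "dy": 0, "dz": 0, "twist": 0}, {"dx": 0, "dy": 0, "dz": 0, "twist": 0}, {"dx": 0, "dy": 0, "dz": 0, "twist": 0}]' --gripper 0.0 --newtons 40

```text
t: 9.07
eef_pos: [0.6088, -0.1804, 0.1661]
ee_rot: [-2.109, 1.57, -0.389]
force: [0.6, -0.7, 2.6]
width: 0.0299
```

Run:
```python
from h import *
from station import arm
s=arm.get_state();print(s['t'],s['force'],s['width'],s['eef_pos'])
snap(arm,'scene','s5',(190,125,250,175),13)
```

```text
9.0667 [ 0.5669 -0.6656  2.5685] 0.02987255809558725 [ 0.6088 -0.1804  0.1661]
```

Gripped (29.9 mm = tab width). Lifting 25 mm, then off the hook.

Emit:
jog_arm --motion '[{"dx": -0.004, "dy": 0, "dz": 0, "twist": 0}, {"dx": -0.009, "dy": 0, "dz": 0, "twist": 0}, {"dx": -0.014, "dy": 0, "dz": 0, "twist": 0}, {"dx": -0.019, "dy": 0, "dz": 0, "twist": 0}, {"dx": -0.023, "dy": 0, "dz": 0, "twist": 0}, {"dx": -0.027, "dy": 0, "dz": 0, "twist": 0}, {"dx": -0.027, "dy": 0, "dz": 0, "twist": 0}, {"dx": -0.027, "dy": 0, "dz": 0, "twist": 0}, {"dx": -0.027, "dy": 0.002, "dz": 0, "twist": 0}, {"dx": -0.027, "dy": 0.005, "dz": 0, "twist": 0}, {"dx": -0.027, "dy": 0.01, "dz": 0, "twist": 0}, {"dx": -0.027, "dy": 0.017, "dz": 0, "twist": 0}, {"dx": -0.027, "dy": 0.025, "dz": 0, "twist": 0}, {"dx": -0.027, "dy": 0.033, "dz": 0, "twist": 0}, {"dx": -0.027, "dy": 0.041, "dz": 0, "twist": 0}, {"dx": -0.027, "dy": 0.049, "dz": 0, "twist": 0}, {"dx": -0.027, "dy": 0.056, "dz": 0, "twist": 0}, {"dx": -0.027, "dy": 0.061, "dz": 0, "twist": 0}, {"dx": -0.027, "dy": 0.064, "dz": 0, "twist": 0}, {"dx": -0.027, "dy": 0.065, "dz": 0, "twist": 0}]'

```text
t: 10.78
eef_pos: [0.5439, -0.19, 0.193]
ee_rot: [-1.671, 1.57, 0.049]
force: [1.2, -0.9, -2.4]
width: 0.0296
```

Run:
```python
from h import *
from station import arm
s=arm.get_state();print(s['t'],s['force'],s['width'],s['eef_pos'],s['q'])
snap(arm,'scene','s6',(150,80,310,220),5)
snap(arm,'top','t6',(220,140,350,250),6)
plan(s,[.535,-.12,.25],0)
```

```text
10.7833 [ 1.2032 -0.862  -2.3936] 0.029587450939437713 [ 0.5439 -0.19    0.193 ] [ 0.0033  0.208  -0.2348 -0.     -1.1277 -1.4245]
pos [ 0.5439 -0.19    0.193 ] jaw 98.6 tool x [ 0.0004  0.     -1.    ] shift mm [-57.0062  -1.6649  70.5369] twist -81.4 q6 -1.4245332043594163
```

The cup is off the hook with its capacitors inside. Up, then turn and shift to beside the bin's left wall.

Emit:
jog_arm --motion '[{"dx": -0.01, "dy": 0, "dz": 0, "twist": 0}, {"dx": -0.025, "dy": 0, "dz": 0, "twist": 0}, {"dx": -0.045, "dy": 0, "dz": 0, "twist": 0}, {"dx": -0.065, "dy": 0, "dz": 0, "twist": 0}, {"dx": -0.085, "dy": 0, "dz": 0, "twist": 0}, {"dx": -0.1, "dy": 0, "dz": 0, "twist": 0}, {"dx": -0.105, "dy": 0.006, "dz": 0, "twist": -4}, {"dx": -0.105, "dy": 0.016, "dz": 0, "twist": -9}, {"dx": -0.105, "dy": 0.026, "dz": 0, "twist": -14}, {"dx": -0.105, "dy": 0.036, "dz": 0, "twist": -20}, {"dx": -0.105, "dy": 0.046, "dz": 0, "twist": -26}, {"dx": -0.105, "dy": 0.054, "dz": 0, "twist": -32}, {"dx": -0.105, "dy": 0.06, "dz": 0, "twist": -38}, {"dx": -0.105, "dy": 0.066, "dz": 0, "twist": -44}, {"dx": -0.105, "dy": 0.068, "dz": 0, "twist": -50}, {"dx": -0.105, "dy": 0.068, "dz": 0, "twist": -56}, {"dx": -0.105, "dy": 0.068, "dz": 0, "twist": -62}, {"dx": -0.105, "dy": 0.068, "dz": 0, "twist": -68}, {"dx": -0.105, "dy": 0.068, "dz": 0, "twist": -74}, {"dx": -0.105, "dy": 0.068, "dz": 0, "twist": -79}]'

```text
t: 12.55
eef_pos: [0.4777, -0.2002, 0.2991]
ee_rot: [2.778, 1.569, -0.401]
force: [-0.3, 0.3, 0.4]
width: 0.0006
```

Run:
```python
from h import *
from station import arm
s=arm.get_state();print(s['t'],s['force'],s['width'],s['q'])
snap(arm,'scene','s7',(130,60,350,220),3.6)
plan(s,[.462,-.105,.131],0)
plan(s,[.462,-.105,.29],0)
```

```text
12.55 [-0.2684  0.2651  0.3604] 0.0006375599820437995 [-0.0171  0.048  -0.1803  0.0006 -1.341  -0.0197]
pos [ 0.4777 -0.2002  0.2991] jaw 177.9 tool x [ 0.0015 -0.0006 -1.    ] shift mm [167.9771 -94.6674  19.4269] twist -2.1 q6 -0.019710463384472098
pos [ 0.4777 -0.2002  0.2991] jaw 177.9 tool x [ 0.0015 -0.0006 -1.    ] shift mm [  8.9773 -94.5781  19.1925] twist -2.1 q6 -0.019710463384472098
```

My mistake: when I raised the cup, its rim was still under the hook's tip, so the hook pulled it out of the grip and it now lies on the bench. Checking where everything is now.

Run:
```python
from h import *
from station import arm
crop('pics/s7.png','pics/s7d.png',200,170,300,240,8)
snap(arm,'top','t7',(220,120,350,250),6)
snap(arm,'wrist','w7')
```

Emit:
jog_arm --motion '[{"dx": -0.03, "dy": 0.38, "dz": 0.2, "twist": 0}, {"dx": -0.03, "dy": 0.38, "dz": 0.2, "twist": 0}, {"dx": -0.03, "dy": 0.38, "dz": 0.2, "twist": 0}, {"dx": -0.03, "dy": 0.38, "dz": 0.2, "twist": 0}, {"dx": -0.03, "dy": 0.38, "dz": 0.2, "twist": 0}, {"dx": -0.03, "dy": 0.38, "dz": 0.2, "twist": 0}, {"dx": -0.03, "dy": 0.38, "dz": 0.2, "twist": 0}, {"dx": -0.03, "dy": 0.38, "dz": 0.2, "twist": 0}, {"dx": -0.03, "dy": 0.38, "dz": 0.2, "twist": 0}, {"dx": -0.03, "dy": 0.38, "dz": 0.2, "twist": 0}, {"dx": -0.03, "dy": 0.38, "dz": 0.2, "twist": 0}, {"dx": -0.03, "dy": 0.38, "dz": 0.2, "twist": 0}, {"dx": -0.03, "dy": 0.38, "dz": 0.2, "twist": 0}]' --gripper 0.06

```text
t: 13.78
eef_pos: [0.2606, -0.572, 0.3274]
ee_rot: [-0.822, 1.57, 2.273]
force: [-0.1, -0.8, 0.3]
width: 0.0601
```

Run:
```python
from h import *
from station import arm
s=arm.get_state();print(s['t'],s['eef_pos'])
snap(arm,'top','t8',(240,140,340,220),8)
```

```text
13.7833 [ 0.2606 -0.572   0.3274]
```

Run:
```python
from h import *
from station import arm
T=arm.camera_model('top');S=arm.camera_model('scene')
t=lambda x,y:(240+x/8-.44,140+y/8-.44); s=lambda x,y:(200+x/8-.44,170+y/8-.44)
def q(n,a,b):
    p=tri([(T,t(*a)),(S,s(*b))]); print(n,p,proj(T,p)-t(*a),proj(S,p)-s(*b))
q('tab c',(233,280),(243,305))
q('bar ends near(tray) ',(180,405),(395,300))
q('bar end far',(355,245),(140,262))
q('cap',(272,420),(327,328))
q('base-ish rim top? ',(372,420),(300,115))
crop('pics/t8.png','pics/t8d.png',255,165,305,215,14)
```

```text
tab c [ 0.6259 -0.0594  0.0773] [[ 0.2873 -0.3348]] [[0.4542 0.1039]]
bar ends near(tray)  [ 0.5729 -0.0359  0.0701] [[-0.1838  0.2066]] [[-0.2828 -0.0573]]
bar end far [ 0.6424 -0.1107  0.0702] [[ 0.2569 -0.3045]] [[0.4032 0.1022]]
cap [ 0.5765 -0.0781  0.0231] [[ 0.1765 -0.2013]] [[0.2735 0.0578]]
base-ish rim top?  [ 0.5624 -0.1133  0.1061] [[ 0.4179 -0.4826]] [[0.6166 0.1406]]
```

Run:
```python
from h import *
from station import arm
s=arm.get_state();print(s['q'])
plan(s,[.626,-.057,.26],133)
```

```text
[-0.8318  0.2325  0.1013 -0.0001 -1.4399  0.7868]
pos [ 0.2611 -0.5712  0.3277] jaw 177.4 tool x [-0.0002  0.0003 -1.    ] shift mm [  67.7716 -530.1079 -341.3836] twist 44.4 q6 0.7868036551310656
```

Emit:
jog_arm --motion '[{"dx": 0, "dy": -0.53, "dz": -0.341, "twist": 44.4}, {"dx": 0, "dy": -0.53, "dz": -0.341, "twist": 44.4}, {"dx": 0, "dy": -0.53, "dz": -0.341, "twist": 44.4}, {"dx": 0, "dy": -0.53, "dz": -0.341, "twist": 44.4}, {"dx": 0, "dy": -0.53, "dz": -0.341, "twist": 44.4}, {"dx": 0, "dy": -0.53, "dz": -0.341, "twist": 44.4}, {"dx": 0, "dy": -0.53, "dz": -0.341, "twist": 44.4}, {"dx": 0, "dy": -0.53, "dz": -0.341, "twist": 44.4}, {"dx": 0, "dy": -0.53, "dz": -0.341, "twist": 44.4}, {"dx": 0, "dy": -0.53, "dz": -0.341, "twist": 44.4}, {"dx": 0, "dy": -0.53, "dz": -0.341, "twist": 44.4}, {"dx": 0, "dy": -0.53, "dz": -0.341, "twist": 44.4}, {"dx": 0, "dy": -0.53, "dz": -0.341, "twist": 44.4}, {"dx": 0, "dy": -0.53, "dz": -0.341, "twist": 44.4}, {"dx": 0, "dy": -0.53, "dz": -0.341, "twist": 44.4}, {"dx": 0, "dy": -0.53, "dz": -0.341, "twist": 44.4}, {"dx": 0.03, "dy": -0.53, "dz": -0.341, "twist": 44.4}, {"dx": 0.067, "dy": -0.53, "dz": -0.341, "twist": 44.4}, {"dx": 0.067, "dy": -0.53, "dz": -0.341, "twist": 44.4}, {"dx": 0.067, "dy": -0.53, "dz": -0.341, "twist": 44.4}]'

```text
t: 15.5
eef_pos: [0.623, -0.0552, 0.2601]
ee_rot: [1.094, 1.567, -2.864]
force: [0.9, -0.3, 1.8]
width: 0.0602
```

Run:
```python
from h import *
from station import arm
s=arm.get_state();print(s['t'],s['q'],s['width'])
plan(s,[.626,-.057,.042],133)
snap(arm,'wrist','w9')
```

```text
15.5 [ 0.2235  0.2527 -0.0212  0.0002 -1.3005 -1.0397] 0.06017303342641069
pos [ 0.623  -0.0552  0.2601] jaw 133.2 tool x [-0.0035 -0.001  -1.    ] shift mm [218.0928  -1.5988  -3.7257] twist 0.2 q6 -1.0397008814533606
```

Run:
```python
from h import *
import pickle
m=pickle.load(open('pics/w9.pkl','rb'))
crop('pics/w9.png','pics/w9c.png',190,40,320,200,4.5)
for z in (.07,.08,.09): print(z,onz(m,(252,169),z), onz(m,[(207,147),(300,147)],z-.005))
print('cap',onz(m,(265,120),.008))
print(m['eye'])
```

```text
0.07 [[ 0.6291 -0.0541  0.07  ]] [[ 0.6461 -0.1077  0.065 ]
 [ 0.5743 -0.0314  0.065 ]]
0.08 [[ 0.6273 -0.0557  0.08  ]] [[ 0.6439 -0.1078  0.075 ]
 [ 0.574  -0.0336  0.075 ]]
0.09 [[ 0.6255 -0.0573  0.09  ]] [[ 0.6416 -0.1079  0.085 ]
 [ 0.5737 -0.0357  0.085 ]]
cap [[ 0.5824 -0.0761  0.008 ]]
[ 0.5628 -0.1117  0.437 ]
```

Emit:
jog_arm --motion '[{"dx": 0.03, "dy": -0.004, "dz": -0.003, "twist": 0}, {"dx": 0.06, "dy": -0.004, "dz": -0.003, "twist": 0}, {"dx": 0.09, "dy": -0.004, "dz": -0.003, "twist": 0}, {"dx": 0.12, "dy": -0.004, "dz": -0.003, "twist": 0}, {"dx": 0.15, "dy": -0.004, "dz": -0.003, "twist": 0}, {"dx": 0.175, "dy": -0.004, "dz": -0.003, "twist": 0}, {"dx": 0.195, "dy": -0.004, "dz": -0.003, "twist": 0}, {"dx": 0.205, "dy": -0.004, "dz": -0.003, "twist": 0}, {"dx": 0.205, "dy": -0.004, "dz": -0.003, "twist": 0}, {"dx": 0.205, "dy": -0.004, "dz": -0.003, "twist": 0}]'

```text
t: 16.38
eef_pos: [0.6307, -0.0556, 0.0577]
ee_rot: [-2.385, 1.568, -0.061]
force: [0.0, 0.2, 0.4]
width: 0.06
```

Run:
```python
from h import *
from station import arm
s=arm.get_state();print(s['t'],s['force'],s['width'])
plan(s,[.628,-.055,.042],133)
snap(arm,'wrist','w10')
snap(arm,'scene','s10',(170,130,290,220),6.5)
```

```text
16.3833 [0.0056 0.2322 0.4155] 0.060030792664914207
pos [ 0.6307 -0.0556  0.0577] jaw 133.2 tool x [ 0.0023 -0.0001 -1.    ] shift mm [15.7428  1.6343  2.326 ] twist 0.2 q6 -1.037865538021468
```

Emit:
jog_arm --motion '[{"dx": 0.004, "dy": 0.001, "dz": 0.001, "twist": 0}, {"dx": 0.008, "dy": 0.001, "dz": 0.002, "twist": 0}, {"dx": 0.012, "dy": 0.001, "dz": 0.002, "twist": 0}, {"dx": 0.012, "dy": 0.001, "dz": 0.002, "twist": 0}, {"dx": 0.012, "dy": 0.001, "dz": 0.002, "twist": 0}]'

```text
t: 16.9
eef_pos: [0.6269, -0.0549, 0.0435]
ee_rot: [1.093, 1.57, -2.866]
force: [0.2, -0.3, 0.1]
width: 0.06
```

Emit:
jog_arm --motion '[{"dx": 0, "dy": 0, "dz": 0, "twist": 0}, {"dx": 0, "dy": 0, "dz": 0, "twist": 0}, {"dx": 0, "dy": 0, "dz": 0, "twist": 0}, {"dx": 0, "dy": 0, "dz": 0, "twist": 0}, {"dx": 0, "dy": 0, "dz": 0, "twist": 0}, {"dx": 0, "dy": 0, "dz": 0, "twist": 0}, {"dx": 0, "dy": 0, "dz": 0, "twist": 0}, {"dx": 0, "dy": 0, "dz": 0, "twist": 0}]' --gripper 0.0 --newtons 60

```text
t: 17.57
eef_pos: [0.6272, -0.0548, 0.0438]
ee_rot: [-1.651, 1.571, 0.673]
force: [-0.4, 1.8, 0.5]
width: 0.0296
```

Run:
```python
from h import *
from station import arm
s=arm.get_state();print(s['t'],s['force'],s['width'],s['eef_pos'])
snap(arm,'wrist','w11')
snap(arm,'scene','s11',(170,130,290,220),6.5)
```

```text
17.5667 [-0.4147  1.8145  0.5258] 0.029602589469025345 [ 0.6272 -0.0548  0.0438]
```

Emit:
jog_arm --motion '[{"dx": -0.004, "dy": 0, "dz": 0, "twist": 0}, {"dx": -0.01, "dy": 0, "dz": 0, "twist": 0}, {"dx": -0.018, "dy": 0, "dz": 0, "twist": 0}, {"dx": -0.028, "dy": 0, "dz": 0, "twist": 0}, {"dx": -0.04, "dy": 0, "dz": 0, "twist": 0}, {"dx": -0.05, "dy": 0, "dz": 0, "twist": 0}, {"dx": -0.056, "dy": 0, "dz": 0, "twist": 0}, {"dx": -0.06, "dy": 0, "dz": 0, "twist": 0}, {"dx": -0.06, "dy": 0, "dz": 0, "twist": 0}]'

```text
t: 18.42
eef_pos: [0.6278, -0.0547, 0.1051]
ee_rot: [-2.147, 1.569, 0.177]
force: [-0.0, -0.1, -1.6]
width: 0.0296
```

Run:
```python
from h import *
from station import arm
s=arm.get_state();print(s['t'],s['force'],s['width'],s['eef_pos'])
snap(arm,'wrist','w12')
snap(arm,'scene','s12',(170,130,290,220),6.5)
```

```text
18.4167 [-0.0446 -0.0688 -1.6254] 0.029627716252243443 [ 0.6278 -0.0547  0.1051]
```

The cup is held firmly at its tilt with three capacitors inside; the fourth lies on the bench (scene ≈(239,215)). Going straight up, clear of the stand.

Emit:
jog_arm --motion '[{"dx": -0.005, "dy": 0, "dz": 0, "twist": 0}, {"dx": -0.013, "dy": 0, "dz": 0, "twist": 0}, {"dx": -0.025, "dy": 0, "dz": 0, "twist": 0}, {"dx": -0.04, "dy": 0, "dz": 0, "twist": 0}, {"dx": -0.055, "dy": 0, "dz": 0, "twist": 0}, {"dx": -0.07, "dy": 0, "dz": 0, "twist": 0}, {"dx": -0.085, "dy": 0, "dz": 0, "twist": 0}, {"dx": -0.1, "dy": 0, "dz": 0, "twist": 0}, {"dx": -0.115, "dy": 0, "dz": 0, "twist": 0}, {"dx": -0.13, "dy": 0, "dz": 0, "twist": 0}, {"dx": -0.142, "dy": 0, "dz": 0, "twist": 0}, {"dx": -0.15, "dy": 0, "dz": 0, "twist": 0}, {"dx": -0.155, "dy": 0, "dz": 0, "twist": 0}, {"dx": -0.155, "dy": 0, "dz": 0, "twist": 0}, {"dx": -0.155, "dy": 0, "dz": 0, "twist": 0}]'

```text
t: 19.77
eef_pos: [0.627, -0.0547, 0.2584]
ee_rot: [0.285, 1.57, 2.609]
force: [-0.2, -0.1, -2.4]
width: 0.0292
```

Run:
```python
from h import *
from station import arm
s=arm.get_state();print(s['t'],s['force'],s['width'],s['eef_pos'])
plan(s,[.455,-.205,.262],180)
snap(arm,'scene','s13',(130,60,350,220),3.6)
```

```text
19.7667 [-0.2366 -0.0996 -2.4403] 0.029184792349233296 [ 0.627  -0.0547  0.2584]
pos [ 0.627  -0.0547  0.2584] jaw 133.2 tool x [-0.0004  0.0003 -1.    ] shift mm [ -3.5761 228.2472   8.0449] twist -46.8 q6 -1.0396537963175243
```

Emit:
jog_arm --motion '[{"dx": 0, "dy": 0.003, "dz": 0, "twist": -1}, {"dx": 0, "dy": 0.01, "dz": 0.001, "twist": -3}, {"dx": 0, "dy": 0.02, "dz": 0.002, "twist": -5}, {"dx": 0, "dy": 0.034, "dz": 0.002, "twist": -8}, {"dx": 0, "dy": 0.05, "dz": 0.003, "twist": -11}, {"dx": 0, "dy": 0.066, "dz": 0.003, "twist": -14}, {"dx": 0, "dy": 0.082, "dz": 0.004, "twist": -17}, {"dx": 0, "dy": 0.098, "dz": 0.004, "twist": -20}, {"dx": 0, "dy": 0.114, "dz": 0.005, "twist": -24}, {"dx": 0, "dy": 0.13, "dz": 0.005, "twist": -28}, {"dx": 0, "dy": 0.146, "dz": 0.006, "twist": -32}, {"dx": 0, "dy": 0.162, "dz": 0.006, "twist": -36}, {"dx": 0, "dy": 0.178, "dz": 0.007, "twist": -39}, {"dx": 0, "dy": 0.194, "dz": 0.007, "twist": -42}, {"dx": 0, "dy": 0.208, "dz": 0.008, "twist": -44}, {"dx": 0, "dy": 0.218, "dz": 0.008, "twist": -46}, {"dx": 0, "dy": 0.225, "dz": 0.008, "twist": -46.8}, {"dx": 0, "dy": 0.228, "dz": 0.008, "twist": -46.8}, {"dx": 0, "dy": 0.228, "dz": 0.008, "twist": -46.8}, {"dx": 0, "dy": 0.228, "dz": 0.008, "twist": -46.8}]'

```text
t: 21.48
eef_pos: [0.4555, -0.2049, 0.2586]
ee_rot: [-0.241, 1.571, 2.899]
force: [0.6, -0.2, -2.0]
width: 0.0294
```

Run:
```python
from h import *
from station import arm
s=arm.get_state();print(s['t'],s['force'],s['width'],s['eef_pos'])
plan(s,[.455,-.205,.262],180)
snap(arm,'scene','s14',(130,60,350,220),3.6)
snap(arm,'wrist','w14')
```

```text
21.4833 [ 0.6144 -0.1666 -1.9817] 0.02938444787144342 [ 0.4555 -0.2049  0.2586]
pos [ 0.4555 -0.2049  0.2586] jaw 179.9 tool x [-0.0002  0.0001 -1.    ] shift mm [-3.4001  0.0703  0.5224] twist -0.1 q6 0.02740828070202262
```

```bash
cat > fit.py <<'E'
from h import *
from scipy.optimize import least_squares
def cuppts(th,P,jaw,pts):
    # pts in cup frame (p_lower, y, a from base); P grip point at a=aP ; base swings toward tool +y
    z=np.array([np.cos(jaw),np.sin(jaw),0]);x=np.array([0,0,-1.]);y=np.cross(z,x)
    out=[]
    for p,w,a in pts:
        # from P: distance (aP-a) along base dir = sin th*y + cos th*x ; lower dir = -cos th*y + sin th*x
        bd=np.sin(th)*y+np.cos(th)*x; ld=-np.cos(th)*y+np.sin(th)*x
        out.append(P+(.126-a)*bd+p*ld+w*z)
    return np.array(out)
def fit(m,tcp,jaw,rim_l,rim_r,rim_f,rim_b,x0=1.1):
    def res(v):
        th,ux,uy,uz=v
        z=np.array([np.cos(jaw),np.sin(jaw),0]);x=np.array([0,0,-1.]);y=np.cross(z,x)
        P=tcp+ux*x+uy*y+uz*z   # tab centre a=.126
        ph=np.linspace(0,2*np.pi,73)
        rim=proj(m,cuppts(th,P,jaw,[(.05*np.cos(f),.05*np.sin(f),.034) for f in ph]))
        bar=proj(m,cuppts(th,P,jaw,[(-.006,-.05,.1),(-.006,.05,.1)]))
        return np.r_[rim[:,0].min()-rim_l,rim[:,0].max()-rim_r,rim[:,1].max()-rim_f,rim[:,1].min()-rim_b,bar[:,1].mean()-bar_row]
    return res
E
python3 - <<'E'
from fit import *
import fit,pickle
m=pickle.load(open('pics/w14.pkl','rb'))
fit.bar_row=211
r=fit.fit(m,np.array([.4555,-.2049,.2586]),np.radians(179.9),156.5,360.5,108,27)
s=least_squares(r,[1.1,-.035,0,0]); print(np.degrees(s.x[0]),s.x[1:]*1000,s.fun)
crop('pics/w14.png','pics/w14c.png',140,0,380,240,3)
E
```

```text
69.98436473837748 [-31.8567   0.7059   0.5204] [-0.4346  0.4352  0.3664  0.2561 -0.6107]
```

The fit gives a cup tilt of 70° with the tab centre 32 mm above the told TCP. Lowering until the cone is just over the bin's right wall.

Emit:
jog_arm --motion '[{"dx": 0.005, "dy": 0.001, "dz": 0, "twist": 0}, {"dx": 0.015, "dy": 0.003, "dz": 0, "twist": 0}, {"dx": 0.03, "dy": 0.006, "dz": 0, "twist": 0}, {"dx": 0.045, "dy": 0.009, "dz": 0, "twist": 0}, {"dx": 0.06, "dy": 0.011, "dz": 0, "twist": 0}, {"dx": 0.075, "dy": 0.011, "dz": 0, "twist": 0}, {"dx": 0.09, "dy": 0.011, "dz": 0, "twist": 0}, {"dx": 0.105, "dy": 0.011, "dz": 0, "twist": 0}, {"dx": 0.12, "dy": 0.011, "dz": 0, "twist": 0}, {"dx": 0.135, "dy": 0.011, "dz": 0, "twist": 0}, {"dx": 0.145, "dy": 0.011, "dz": 0, "twist": 0}, {"dx": 0.152, "dy": 0.011, "dz": 0, "twist": 0}, {"dx": 0.156, "dy": 0.011, "dz": 0, "twist": 0}, {"dx": 0.156, "dy": 0.011, "dz": 0, "twist": 0}]'

```text
t: 22.75
eef_pos: [0.4551, -0.2159, 0.102]
ee_rot: [-0.094, 1.57, 3.047]
force: [0.4, 0.0, -2.0]
width: 0.0296
```

Run:
```python
from h import *
from station import arm
s=arm.get_state();print(s['t'],s['force'],s['width'])
plan(s,[.455,-.216,.0925],180)
snap(arm,'scene','s15',(130,60,350,220),3.6)
snap(arm,'wrist','w15')
```

```text
22.75 [ 0.37    0.0163 -2.0114] 0.029641214392083733
pos [ 0.4551 -0.2159  0.102 ] jaw 180.0 tool x [-0.0013  0.0001 -1.    ] shift mm [9.4682 0.0716 0.0623] twist -0.0 q6 0.05205273238871127
```

Emit:
jog_arm --motion '[{"dx": 0, "dy": 0, "dz": -0.003, "twist": 0}, {"dx": 0, "dy": 0, "dz": -0.006, "twist": 0}, {"dx": 0.004, "dy": 0, "dz": -0.006, "twist": 0}, {"dx": 0.008, "dy": 0, "dz": -0.006, "twist": 0}, {"dx": 0.011, "dy": -0.001, "dz": -0.006, "twist": 0}, {"dx": 0.014, "dy": -0.003, "dz": -0.006, "twist": 0}, {"dx": 0.017, "dy": -0.005, "dz": -0.006, "twist": 0}, {"dx": 0.02, "dy": -0.007, "dz": -0.006, "twist": 0}, {"dx": 0.023, "dy": -0.009, "dz": -0.006, "twist": 0}, {"dx": 0.026, "dy": -0.011, "dz": -0.006, "twist": 0}, {"dx": 0.026, "dy": -0.011, "dz": -0.006, "twist": 0}]' --gripper 0.0 --newtons 18

```text
t: 23.77
eef_pos: [0.4614, -0.2045, 0.0763]
ee_rot: [-0.964, 1.571, 2.178]
force: [0.1, 4.8, 3.3]
width: 0.03
```

Run:
```python
from h import *
from station import arm
s=arm.get_state();print(s['t'],s['force'],s['width'],s['eef_pos'])
snap(arm,'wrist','w16')
snap(arm,'scene','s16',(200,110,290,200),6.5)
```

```text
23.7667 [0.0936 4.7766 3.2676] 0.029980519413220913 [ 0.4614 -0.2045  0.0763]
```

Emit:
jog_arm --motion '[{"dx": 0, "dy": 0, "dz": 0, "twist": 0}, {"dx": 0.003, "dy": -0.002, "dz": 0, "twist": 0}, {"dx": 0.006, "dy": -0.004, "dz": 0, "twist": 0}, {"dx": 0.009, "dy": -0.005, "dz": 0, "twist": 0}, {"dx": 0.012, "dy": -0.006, "dz": 0, "twist": 0}, {"dx": 0.015, "dy": -0.008, "dz": 0, "twist": 0}, {"dx": 0.018, "dy": -0.009, "dz": 0, "twist": 0}, {"dx": 0.021, "dy": -0.01, "dz": 0, "twist": 0}, {"dx": 0.024, "dy": -0.011, "dz": 0, "twist": 0}, {"dx": 0.027, "dy": -0.012, "dz": 0, "twist": 0}, {"dx": 0.027, "dy": -0.012, "dz": 0, "twist": 0}]' --gripper 0.0 --newtons 12

```text
t: 24.78
eef_pos: [0.4612, -0.1928, 0.0491]
ee_rot: [-0.097, 1.57, 3.044]
force: [-0.0, 3.7, 1.7]
width: 0.0302
```

Run:
```python
from h import *
from station import arm
s=arm.get_state();print(s['t'],s['force'],s['width'],s['eef_pos'])
snap(arm,'wrist','w17')
snap(arm,'scene','s17',(200,110,290,200),6.5)
```

```text
24.7833 [-0.0431  3.7006  1.6933] 0.03020923130940625 [ 0.4612 -0.1928  0.0491]
```

Two capacitors are in the bin; tilting further for the third.

Emit:
jog_arm --motion '[{"dx": 0.004, "dy": -0.001, "dz": 0, "twist": 0}, {"dx": 0.008, "dy": -0.001, "dz": 0, "twist": 0}, {"dx": 0.012, "dy": -0.002, "dz": 0, "twist": 0}, {"dx": 0.015, "dy": -0.002, "dz": 0, "twist": 0}, {"dx": 0.018, "dy": -0.003, "dz": 0, "twist": 0}, {"dx": 0.018, "dy": -0.003, "dz": 0, "twist": 0}, {"dx": 0.018, "dy": -0.003, "dz": 0, "twist": 0}]'

```text
t: 25.47
eef_pos: [0.4613, -0.1901, 0.0315]
ee_rot: [0.338, 1.57, -2.803]
force: [0.1, 1.2, 0.0]
width: 0.0299
```

Run:
```python
from h import *
from station import arm
s=arm.get_state();print(s['t'],s['force'],s['width'],s['eef_pos'])
snap(arm,'wrist','w18')
snap(arm,'scene','s18',(200,110,290,200),6.5)
```

```text
25.4667 [0.0581 1.1839 0.0232] 0.0299479386359253 [ 0.4613 -0.1901  0.0315]
```

Emit:
jog_arm --motion '[{"dx": 0, "dy": 0, "dz": 0, "twist": 0}, {"dx": 0, "dy": 0, "dz": 0, "twist": 0}, {"dx": -0.003, "dy": 0, "dz": 0, "twist": 0}, {"dx": -0.01, "dy": 0, "dz": 0, "twist": 0}, {"dx": -0.02, "dy": 0, "dz": 0, "twist": 0}, {"dx": -0.035, "dy": 0, "dz": 0, "twist": 0}, {"dx": -0.05, "dy": 0, "dz": 0, "twist": 0}, {"dx": -0.07, "dy": 0, "dz": 0, "twist": 0}, {"dx": -0.09, "dy": 0, "dz": 0, "twist": 0}, {"dx": -0.11, "dy": 0, "dz": 0, "twist": 0}, {"dx": -0.13, "dy": 0, "dz": 0, "twist": 0}, {"dx": -0.15, "dy": 0, "dz": 0, "twist": 0}, {"dx": -0.17, "dy": 0, "dz": 0, "twist": 0}, {"dx": -0.19, "dy": 0, "dz": 0, "twist": 0}, {"dx": -0.2, "dy": 0, "dz": 0, "twist": 0}, {"dx": -0.2, "dy": 0, "dz": 0, "twist": 0}]' --gripper 0.0 --newtons 50

```text
t: 26.9
eef_pos: [0.4626, -0.1903, 0.2345]
ee_rot: [3.013, 1.566, -0.129]
force: [0.4, -0.0, -1.3]
width: 0.0294
```

Run:
```python
from h import *
from station import arm
s=arm.get_state();print(s['t'],s['force'],s['width'],s['eef_pos'])
snap(arm,'wrist','w19')
snap(arm,'scene','s19',(130,60,350,220),3.6)
```

```text
26.9 [ 0.3569 -0.0104 -1.3115] 0.029364435029895983 [ 0.4626 -0.1903  0.2345]
```

All three poured capacitors lie in the bin. Now I'll slacken the grip so the empty cup swings back upright.

Emit:
jog_arm --motion '[{"dx": 0, "dy": 0, "dz": 0, "twist": 0}, {"dx": 0, "dy": 0, "dz": 0, "twist": 0}, {"dx": 0, "dy": 0, "dz": 0, "twist": 0}, {"dx": 0, "dy": 0, "dz": 0, "twist": 0}, {"dx": 0, "dy": 0, "dz": 0, "twist": 0}, {"dx": 0, "dy": 0, "dz": 0, "twist": 0}]' --gripper 0.0 --newtons 8

```text
t: 27.5
eef_pos: [0.4614, -0.19, 0.2315]
ee_rot: [0.019, 1.57, -3.123]
force: [0.9, -0.5, -2.0]
width: 0.03
```

Run:
```python
from h import *
from station import arm
s=arm.get_state();print(s['t'],s['force'],s['width'],s['eef_pos'])
snap(arm,'wrist','w20')
```

```text
27.5 [ 0.9324 -0.5201 -2.0225] 0.03004484795850012 [ 0.4614 -0.19    0.2315]
```

Emit:
jog_arm --motion '[{"dx": 0, "dy": 0, "dz": 0, "twist": 0}, {"dx": 0, "dy": 0, "dz": 0, "twist": 0}, {"dx": 0, "dy": 0, "dz": 0, "twist": 0}, {"dx": 0, "dy": 0, "dz": 0, "twist": 0}, {"dx": 0, "dy": 0, "dz": 0, "twist": 0}, {"dx": 0, "dy": 0, "dz": 0, "twist": 0}]' --gripper 0.0 --newtons 4

```text
t: 28.05
eef_pos: [0.4614, -0.19, 0.2318]
ee_rot: [3.013, 1.571, -0.129]
force: [-0.1, -0.2, -0.6]
width: 0.0297
```

Run:
```python
from h import *
from station import arm
s=arm.get_state();print(s['t'],s['force'],s['width'],s['eef_pos'])
snap(arm,'wrist','w21')
plan(s,[.465,.235,.26],180)
```

```text
28.05 [-0.0663 -0.2072 -0.5923] 0.02965287340427144 [ 0.4614 -0.19    0.2318]
pos [ 0.4614 -0.19    0.2318] jaw 180.0 tool x [ 0.0001 -0.     -1.    ] shift mm [ -28.2248 -425.0062   -3.3749] twist -0.0 q6 -0.0043550766906766975
```

Run:
```python
from fit import *
import fit,pickle
m=pickle.load(open('pics/w21.pkl','rb'))
for br in (230,238):
    fit.bar_row=br
    r=fit.fit(m,np.array([.4614,-.19,.2318]),np.radians(180),187,326,218,101)
    s=least_squares(r,[.3,-.035,0,0]); print(np.degrees(s.x[0]),s.x[1:]*1000,s.fun)
```

```text
22.76707322263187 [-30.1921  -7.0688   0.0161] [-1.043   1.0428 -0.4134  1.0554 -0.6585]
25.437544058584923 [-33.0364 -10.6021   0.0082] [-2.5277  2.5273 -0.8067  2.4956 -1.7174]
```

Emit:
jog_arm --motion '[{"dx": -0.004, "dy": -0.003, "dz": 0, "twist": 0}, {"dx": -0.01, "dy": -0.009, "dz": 0, "twist": 0}, {"dx": -0.018, "dy": -0.018, "dz": 0, "twist": 0}, {"dx": -0.025, "dy": -0.03, "dz": 0, "twist": 0}, {"dx": -0.028, "dy": -0.045, "dz": 0, "twist": 0}, {"dx": -0.028, "dy": -0.062, "dz": 0, "twist": 0}, {"dx": -0.028, "dy": -0.081, "dz": 0, "twist": 0}, {"dx": -0.028, "dy": -0.102, "dz": 0, "twist": 0}, {"dx": -0.028, "dy": -0.125, "dz": 0, "twist": 0}, {"dx": -0.028, "dy": -0.15, "dz": 0, "twist": 0}, {"dx": -0.028, "dy": -0.177, "dz": 0, "twist": 0}, {"dx": -0.028, "dy": -0.206, "dz": 0, "twist": 0}, {"dx": -0.028, "dy": -0.237, "dz": 0, "twist": 0}, {"dx": -0.028, "dy": -0.269, "dz": 0, "twist": 0}, {"dx": -0.028, "dy": -0.302, "dz": 0, "twist": 0}, {"dx": -0.028, "dy": -0.335, "dz": 0, "twist": 0}, {"dx": -0.028, "dy": -0.368, "dz": 0, "twist": 0}, {"dx": -0.028, "dy": -0.395, "dz": 0, "twist": 0}, {"dx": -0.028, "dy": -0.395, "dz": 0, "twist": 0}, {"dx": -0.028, "dy": -0.395, "dz": 0, "twist": 0}]' --gripper 0.0 --newtons 5

```text
t: 29.77
eef_pos: [0.4612, 0.207, 0.2603]
ee_rot: [-2.438, 1.57, 0.706]
force: [0.4, -0.4, -1.8]
width: 0.0298
```

Run:
```python
from h import *
from station import arm
s=arm.get_state();print(s['t'],s['force'],s['width'],s['eef_pos'])
snap(arm,'wrist','w22')
snap(arm,'scene','s22')
plan(s,[.465,.235,.26],180)
```

```text
29.7667 [ 0.3777 -0.3866 -1.8174] 0.02982019537031586 [0.4612 0.207  0.2603]
pos [0.4612 0.207  0.2603] jaw -179.9 tool x [ 0.0003  0.0003 -1.    ] shift mm [  0.3497 -27.9759  -3.8912] twist 0.1 q6 -0.8087404761222997
```

Emit:
jog_arm --motion '[{"dx": 0, "dy": -0.002, "dz": -0.001, "twist": 0}, {"dx": 0, "dy": -0.007, "dz": -0.002, "twist": 0}, {"dx": 0, "dy": -0.016, "dz": -0.003, "twist": 0}, {"dx": 0, "dy": -0.03, "dz": -0.004, "twist": 0}, {"dx": 0, "dy": -0.05, "dz": -0.004, "twist": 0}, {"dx": 0, "dy": -0.05, "dz": -0.004, "twist": 0}, {"dx": 0.01, "dy": -0.05, "dz": -0.004, "twist": 0}, {"dx": 0.03, "dy": -0.05, "dz": -0.004, "twist": 0}, {"dx": 0.055, "dy": -0.05, "dz": -0.004, "twist": 0}, {"dx": 0.08, "dy": -0.05, "dz": -0.004, "twist": 0}, {"dx": 0.105, "dy": -0.05, "dz": -0.004, "twist": 0}, {"dx": 0.125, "dy": -0.05, "dz": -0.004, "twist": 0}, {"dx": 0.14, "dy": -0.05, "dz": -0.004, "twist": 0}, {"dx": 0.145, "dy": -0.05, "dz": -0.004, "twist": 0}, {"dx": 0.145, "dy": -0.05, "dz": -0.004, "twist": 0}]'

```text
t: 31.12
eef_pos: [0.4649, 0.2541, 0.1131]
ee_rot: [0.826, 1.568, -2.316]
force: [-0.5, -0.6, -0.4]
width: 0.0299
```

Run:
```python
from h import *
from station import arm
s=arm.get_state();print(s['t'],s['force'],s['width'],s['eef_pos'])
snap(arm,'wrist','w23',(150,100,360,330),3)
snap(arm,'scene','s23',(250,170,390,300),5)
```

```text
31.1167 [-0.5245 -0.5688 -0.4367] 0.02986069861407495 [0.4649 0.2541 0.1131]
```

Emit:
jog_arm --motion '[{"dx": 0.003, "dy": -0.004, "dz": -0.004, "twist": 0}, {"dx": 0.006, "dy": -0.008, "dz": -0.008, "twist": 0}, {"dx": 0.009, "dy": -0.01, "dz": -0.01, "twist": 0}, {"dx": 0.011, "dy": -0.01, "dz": -0.01, "twist": 0}, {"dx": 0.013, "dy": -0.01, "dz": -0.01, "twist": 0}, {"dx": 0.014, "dy": -0.01, "dz": -0.01, "twist": 0}, {"dx": 0.015, "dy": -0.007, "dz": -0.01, "twist": 0}, {"dx": 0.015, "dy": -0.003, "dz": -0.01, "twist": 0}, {"dx": 0.015, "dy": 0.001, "dz": -0.01, "twist": 0}, {"dx": 0.0155, "dy": 0.005, "dz": -0.01, "twist": 0}, {"dx": 0.016, "dy": 0.009, "dz": -0.01, "twist": 0}, {"dx": 0.0165, "dy": 0.013, "dz": -0.01, "twist": 0}, {"dx": 0.017, "dy": 0.016, "dz": -0.01, "twist": 0}, {"dx": 0.017, "dy": 0.016, "dz": -0.01, "twist": 0}]'

```text
t: 32.38
eef_pos: [0.4756, 0.2383, 0.0978]
ee_rot: [2.352, 1.571, -0.79]
force: [-0.0, 0.3, -1.4]
width: 0.0304
```

Run:
```python
from h import *
from station import arm
s=arm.get_state();print(s['t'],s['force'],s['width'],s['eef_pos'])
snap(arm,'wrist','w24',(150,100,360,330),3)
snap(arm,'scene','s24',(250,170,390,300),5)
```

```text
32.3833 [-0.029   0.2601 -1.4128] 0.03035884087974872 [0.4756 0.2383 0.0978]
```

Emit:
jog_arm --motion '[{"dx": 0.0015, "dy": 0, "dz": 0, "twist": 0}, {"dx": 0.003, "dy": 0, "dz": 0, "twist": 0}, {"dx": 0.0045, "dy": 0, "dz": 0, "twist": 0}, {"dx": 0.006, "dy": 0, "dz": 0, "twist": 0}, {"dx": 0.006, "dy": 0, "dz": 0, "twist": 0}]'

```text
t: 32.9
eef_pos: [0.4758, 0.2391, 0.0923]
ee_rot: [3.011, 1.57, -0.13]
force: [-1.7, -1.0, 4.4]
width: 0.0297
```

Run:
```python
from h import *
from station import arm
s=arm.get_state();print(s['t'],s['force'],s['width'],s['eef_pos'])
snap(arm,'wrist','w25',(150,100,360,330),3)
snap(arm,'scene','s25',(250,170,390,300),5)
```

```text
32.9 [-1.6987 -0.9776  4.4095] 0.02971818898564084 [0.4758 0.2391 0.0923]
```

The cup stands on the pad (force +4.4 N, so it's resting). Releasing and rising.

Emit:
jog_arm --motion '[{"dx": 0, "dy": 0, "dz": 0, "twist": 0}, {"dx": 0, "dy": 0, "dz": 0, "twist": 0}, {"dx": 0, "dy": 0, "dz": 0, "twist": 0}, {"dx": 0, "dy": 0, "dz": 0, "twist": 0}, {"dx": 0, "dy": 0, "dz": 0, "twist": 0}, {"dx": 0, "dy": 0, "dz": 0, "twist": 0}, {"dx": -0.01, "dy": 0, "dz": 0, "twist": 0}, {"dx": -0.03, "dy": 0, "dz": 0, "twist": 0}, {"dx": -0.06, "dy": 0, "dz": 0, "twist": 0}, {"dx": -0.1, "dy": 0, "dz": 0, "twist": 0}, {"dx": -0.14, "dy": 0, "dz": 0, "twist": 0}, {"dx": -0.15, "dy": 0, "dz": 0, "twist": 0}, {"dx": -0.15, "dy": 0, "dz": 0, "twist": 0}]' --gripper 0.06

```text
t: 34.08
eef_pos: [0.4774, 0.2403, 0.247]
ee_rot: [-2.452, 1.562, 0.689]
force: [0.0, -0.3, 0.1]
width: 0.06
```

Run:
```python
from h import *
from station import arm
s=arm.get_state();print(s['t'],s['force'],s['width'],s['eef_pos'])
snap(arm,'wrist','w26')
snap(arm,'scene','s26',(250,170,390,300),5)
S=arm.camera_model('scene'); print('cap',onz(S,(238.8,214.3),.008))
```

```text
34.0833 [ 0.0272 -0.3309  0.0633] 0.060028242915865164 [0.4774 0.2403 0.247 ]
cap [[ 0.5829 -0.0804  0.008 ]]
```

The cup is upright, near the middle of the pad. Next, the spilled capacitor at about (0.582, -0.079).

Run:
```python
from h import *
from station import arm
s=arm.get_state()
plan(s,[.582,-.078,.16],160)
```

```text
pos [0.4756 0.2391 0.2427] jaw 180.0 tool x [ 0.001   0.0015 -1.    ] shift mm [  82.3222  317.1834 -106.5333] twist 20.0 q6 -0.8347331493234693
```

Emit:
jog_arm --motion '[{"dx": 0, "dy": 0.317, "dz": -0.107, "twist": 20}, {"dx": 0, "dy": 0.317, "dz": -0.107, "twist": 20}, {"dx": 0, "dy": 0.317, "dz": -0.107, "twist": 20}, {"dx": 0, "dy": 0.317, "dz": -0.107, "twist": 20}, {"dx": 0, "dy": 0.317, "dz": -0.107, "twist": 20}, {"dx": 0, "dy": 0.317, "dz": -0.107, "twist": 20}, {"dx": 0, "dy": 0.317, "dz": -0.107, "twist": 20}, {"dx": 0, "dy": 0.317, "dz": -0.107, "twist": 20}, {"dx": 0, "dy": 0.317, "dz": -0.107, "twist": 20}, {"dx": 0.02, "dy": 0.317, "dz": -0.107, "twist": 20}, {"dx": 0.05, "dy": 0.317, "dz": -0.107, "twist": 20}, {"dx": 0.07, "dy": 0.317, "dz": -0.107, "twist": 20}, {"dx": 0.08, "dy": 0.317, "dz": -0.107, "twist": 20}, {"dx": 0.08, "dy": 0.317, "dz": -0.107, "twist": 20}, {"dx": 0.08, "dy": 0.317, "dz": -0.107, "twist": 20}]' --gripper 0.045

```text
t: 35.43
eef_pos: [0.5824, -0.0781, 0.1615]
ee_rot: [0.846, 1.569, -2.645]
force: [-0.1, -0.0, -0.2]
width: 0.0451
```

Run:
```python
from h import *
from station import arm
s=arm.get_state();print(s['t'],s['force'],s['width'],s['eef_pos'])
snap(arm,'wrist','w27')
```

```text
35.4333 [-0.1259 -0.0016 -0.1509] 0.04514598553532858 [ 0.5824 -0.0781  0.1615]
```

Run:
```python
from h import *
from station import arm
import pickle
m=pickle.load(open('pics/w27.pkl','rb')); c=onz(m,(256.7,174),.009)[0]; print(c)
s=arm.get_state(); plan(s,[c[0],c[1],-.013],160)
```

```text
[ 0.5819 -0.0764  0.009 ]
pos [ 0.5831 -0.078   0.1626] jaw 160.0 tool x [ 0.0006 -0.0005 -1.    ] shift mm [175.5648  -1.1803   1.752 ] twist 0.0 q6 -0.5487993368730962
```

Emit:
jog_arm --motion '[{"dx": 0.03, "dy": -0.001, "dz": 0.001, "twist": 0}, {"dx": 0.065, "dy": -0.001, "dz": 0.001, "twist": 0}, {"dx": 0.1, "dy": -0.001, "dz": 0.001, "twist": 0}, {"dx": 0.13, "dy": -0.001, "dz": 0.001, "twist": 0}, {"dx": 0.15, "dy": -0.001, "dz": 0.001, "twist": 0}, {"dx": 0.16, "dy": -0.001, "dz": 0.001, "twist": 0}, {"dx": 0.165, "dy": -0.001, "dz": 0.001, "twist": 0}, {"dx": 0.165, "dy": -0.001, "dz": 0.001, "twist": 0}]'

```text
t: 36.15
eef_pos: [0.5826, -0.0766, -0.0029]
ee_rot: [-3.053, 1.57, -0.26]
force: [0.3, -0.2, 0.8]
width: 0.0447
```

Run:
```python
from h import *
from station import arm
s=arm.get_state();print(s['t'],s['force'],s['width'],s['eef_pos'])
snap(arm,'wrist','w28',(150,150,360,340),3.5)
snap(arm,'scene','s28',(200,150,290,240),7)
```

```text
36.15 [ 0.2904 -0.2347  0.7634] 0.04470905021811432 [ 0.5826 -0.0766 -0.0029]
```

Emit:
jog_arm --motion '[{"dx": 0.004, "dy": 0, "dz": 0, "twist": 0}, {"dx": 0.008, "dy": 0, "dz": 0, "twist": 0}, {"dx": 0.011, "dy": 0, "dz": 0, "twist": 0}, {"dx": 0.013, "dy": 0, "dz": 0, "twist": 0}, {"dx": 0.013, "dy": 0, "dz": 0, "twist": 0}]'

```text
t: 36.67
eef_pos: [0.5819, -0.0768, -0.0165]
ee_rot: [1.066, 1.571, -2.425]
force: [0.4, 0.1, -0.4]
width: 0.045
```

Run:
```python
from h import *
from station import arm
s=arm.get_state();print(s['t'],s['force'],s['width'],s['eef_pos'])
snap(arm,'scene','s29',(200,150,290,240),7)
```

```text
36.6667 [ 0.3972  0.11   -0.3964] 0.04498124250368532 [ 0.5819 -0.0768 -0.0165]
```

Close gently on the capacitor (no contact with the table felt).

Emit:
jog_arm --motion '[{"dx": 0.001, "dy": 0, "dz": 0, "twist": 0}, {"dx": 0.001, "dy": 0, "dz": 0, "twist": 0}, {"dx": 0.001, "dy": 0, "dz": 0, "twist": 0}, {"dx": 0.001, "dy": 0, "dz": 0, "twist": 0}, {"dx": 0.001, "dy": 0, "dz": 0, "twist": 0}, {"dx": 0.001, "dy": 0, "dz": 0, "twist": 0}, {"dx": 0.001, "dy": 0, "dz": 0, "twist": 0}, {"dx": 0.001, "dy": 0, "dz": 0, "twist": 0}]' --gripper 0.0 --newtons 15

```text
t: 37.38
eef_pos: [0.5819, -0.0767, -0.0172]
ee_rot: [-1.818, 1.571, 0.974]
force: [-0.5, 0.8, 0.3]
width: 0.0133
```

Run:
```python
from h import *
from station import arm
s=arm.get_state();print(s['t'],s['force'],s['width'],s['eef_pos'])
plan(s,[.46,-.235,.1],180)
```

```text
37.3833 [-0.4774  0.8218  0.3175] 0.013332817535051944 [ 0.5819 -0.0767 -0.0172]
pos [ 0.5819 -0.0767 -0.0172] jaw 160.0 tool x [ 0.  0. -1.] shift mm [-117.2175  190.4199   60.3108] twist -20.0 q6 -0.5512174888188858
```

Emit:
jog_arm --motion '[{"dx": -0.01, "dy": 0, "dz": 0, "twist": 0}, {"dx": -0.03, "dy": 0, "dz": 0, "twist": 0}, {"dx": -0.06, "dy": 0, "dz": 0, "twist": 0}, {"dx": -0.1, "dy": 0, "dz": 0, "twist": 0}, {"dx": -0.14, "dy": 0, "dz": 0, "twist": 0}, {"dx": -0.18, "dy": 0, "dz": 0, "twist": 0}, {"dx": -0.215, "dy": 0, "dz": 0, "twist": 0}, {"dx": -0.215, "dy": 0.02, "dz": 0.006, "twist": -3}, {"dx": -0.215, "dy": 0.05, "dz": 0.016, "twist": -8}, {"dx": -0.215, "dy": 0.085, "dz": 0.03, "twist": -12}, {"dx": -0.215, "dy": 0.12, "dz": 0.045, "twist": -16}, {"dx": -0.215, "dy": 0.15, "dz": 0.058, "twist": -20}, {"dx": -0.215, "dy": 0.168, "dz": 0.064, "twist": -20}, {"dx": -0.215, "dy": 0.172, "dz": 0.066, "twist": -20}, {"dx": -0.215, "dy": 0.172, "dz": 0.066, "twist": -20}, {"dx": -0.215, "dy": 0.172, "dz": 0.066, "twist": -20}]'

```text
t: 38.72
eef_pos: [0.4612, -0.2158, 0.1984]
ee_rot: [3.089, 1.57, -0.054]
force: [0.3, -0.2, 0.7]
width: 0.0133
```

Run:
```python
from h import *
from station import arm
s=arm.get_state();print(s['t'],s['force'],s['width'],s['eef_pos'])
plan(s,[.463,-.215,-.003],180)
snap(arm,'wrist','w30')
```

```text
38.7167 [ 0.3423 -0.1796  0.7116] 0.01331979606665304 [ 0.4612 -0.2158  0.1984]
pos [ 0.4612 -0.2158  0.1984] jaw 179.9 tool x [ 0.0011 -0.0001 -1.    ] shift mm [201.4459  -0.8039  -1.5934] twist -0.1 q6 0.050083902535167646
```

Run:
```python
from h import *
import pickle
m=pickle.load(open('pics/w30.pkl','rb')); print(onz(m,[(187,82),(317,82),(193,218),(312,218)],.05))
```

```text
[[ 0.5263 -0.3046  0.05  ]
 [ 0.4045 -0.3045  0.05  ]
 [ 0.5281 -0.1677  0.05  ]
 [ 0.4026 -0.1678  0.05  ]]
```

Emit:
jog_arm --motion '[{"dx": 0.03, "dy": 0.002, "dz": 0, "twist": 0}, {"dx": 0.065, "dy": 0.004, "dz": 0, "twist": 0}, {"dx": 0.1, "dy": 0.005, "dz": 0, "twist": 0}, {"dx": 0.135, "dy": 0.005, "dz": 0, "twist": 0}, {"dx": 0.165, "dy": 0.005, "dz": 0, "twist": 0}, {"dx": 0.185, "dy": 0.005, "dz": 0, "twist": 0}, {"dx": 0.197, "dy": 0.005, "dz": 0, "twist": 0}, {"dx": 0.202, "dy": 0.005, "dz": 0, "twist": 0}, {"dx": 0.204, "dy": 0.005, "dz": 0, "twist": 0}, {"dx": 0.204, "dy": 0.005, "dz": 0, "twist": 0}]'

```text
t: 39.6
eef_pos: [0.4616, -0.2204, -0.0063]
ee_rot: [0.348, 1.57, -2.793]
force: [0.7, -0.5, 0.3]
width: 0.0128
```

Emit:
jog_arm --motion '[{"dx": 0, "dy": 0, "dz": 0, "twist": 0}, {"dx": 0, "dy": 0, "dz": 0, "twist": 0}, {"dx": 0, "dy": 0, "dz": 0, "twist": 0}, {"dx": 0, "dy": 0, "dz": 0, "twist": 0}, {"dx": -0.01, "dy": 0, "dz": 0, "twist": 0}, {"dx": -0.03, "dy": 0, "dz": 0, "twist": 0}, {"dx": -0.07, "dy": 0, "dz": 0, "twist": 0}, {"dx": -0.11, "dy": 0, "dz": 0, "twist": 0}, {"dx": -0.15, "dy": 0, "dz": 0, "twist": 0}, {"dx": -0.19, "dy": 0, "dz": 0, "twist": 0}, {"dx": -0.23, "dy": 0, "dz": 0, "twist": 0}, {"dx": -0.25, "dy": 0, "dz": 0, "twist": 0}]' --gripper 0.035

```text
t: 40.6
eef_pos: [0.4621, -0.2215, 0.2505]
ee_rot: [2.872, 1.563, -0.27]
force: [1.3, 0.2, 0.1]
width: 0.0346
```

Run:
```python
from h import *
from station import arm
s=arm.get_state();print(s['t'],s['force'],s['width'],s['eef_pos'],s['q'])
plan(s,[.476,.239,.25],180)
snap(arm,'wrist','w31')
snap(arm,'scene','s31',(170,130,360,290),4)
```

```text
40.6 [1.2849 0.2011 0.0577] 0.03464684273244403 [ 0.4621 -0.2215  0.2505] [-0.0621  0.0572 -0.28    0.0017 -1.226   0.0615]
pos [ 0.4621 -0.2215  0.2505] jaw -180.0 tool x [ 0.0075 -0.0021 -1.    ] shift mm [  -0.3513 -460.5405  -13.8602] twist 0.0 q6 0.06154451362408986
```

All four capacitors are in the bin. To keep the order (caps first, then the cup), I'll lift the cup off the pad and set it down once more.

Emit:
jog_arm --motion '[{"dx": 0, "dy": -0.46, "dz": -0.014, "twist": 0}, {"dx": 0, "dy": -0.46, "dz": -0.014, "twist": 0}, {"dx": 0, "dy": -0.46, "dz": -0.014, "twist": 0}, {"dx": 0, "dy": -0.46, "dz": -0.014, "twist": 0}, {"dx": 0, "dy": -0.46, "dz": -0.014, "twist": 0}, {"dx": 0, "dy": -0.46, "dz": -0.014, "twist": 0}, {"dx": 0, "dy": -0.46, "dz": -0.014, "twist": 0}, {"dx": 0, "dy": -0.46, "dz": -0.014, "twist": 0}, {"dx": 0, "dy": -0.46, "dz": -0.014, "twist": 0}, {"dx": 0, "dy": -0.46, "dz": -0.014, "twist": 0}, {"dx": 0, "dy": -0.46, "dz": -0.014, "twist": 0}, {"dx": 0, "dy": -0.46, "dz": -0.014, "twist": 0}, {"dx": 0, "dy": -0.46, "dz": -0.014, "twist": 0}, {"dx": 0, "dy": -0.46, "dz": -0.014, "twist": 0}, {"dx": 0, "dy": -0.46, "dz": -0.014, "twist": 0}]' --gripper 0.06

```text
t: 41.95
eef_pos: [0.4749, 0.2381, 0.2438]
ee_rot: [0.687, 1.57, -2.455]
force: [-0.1, -0.5, 0.4]
width: 0.0602
```

Run:
```python
from h import *
from station import arm
s=arm.get_state();print(s['t'],s['force'],s['width'],s['eef_pos'],s['q'])
plan(s,[.476,.239,.093],180)
m=snap(arm,'wrist','w32',(180,80,340,230),5)
```

```text
41.95 [-0.0841 -0.4592  0.3506] 0.060189736505298616 [0.4749 0.2381 0.2438] [ 0.8342  0.0992 -0.2479 -0.0001 -1.224  -0.8352]
pos [0.4749 0.2381 0.2438] jaw 179.9 tool x [-0.0003 -0.0002 -1.    ] shift mm [150.8485  -0.9285  -1.1841] twist -0.1 q6 -0.835205891130755
```

Run:
```python
from h import *
import pickle
m=pickle.load(open('pics/w32.pkl','rb'))
print('cup rim',onz(m,(254.6,161.6),.037),'rim top/bottom',onz(m,[(254.6,121.2),(254.6,203.6)],.037),'tab',onz(m,(254.6,192.4),.15))
print('pad edges',onz(m,[(205.8,155),(299,152),(253,110.2)],.003))
```

```text
cup rim [[0.4767 0.2384 0.037 ]] rim top/bottom [[0.4767 0.1916 0.037 ]
 [0.4768 0.2907 0.037 ]] tab [[0.4763 0.2406 0.15  ]]
pad edges [[0.539  0.2371 0.003 ]
 [0.4205 0.2333 0.003 ]
 [0.4787 0.1815 0.003 ]]
```

Emit:
jog_arm --motion '[{"dx": 0.03, "dy": -0.001, "dz": -0.001, "twist": 0}, {"dx": 0.06, "dy": -0.001, "dz": -0.001, "twist": 0}, {"dx": 0.09, "dy": -0.001, "dz": -0.001, "twist": 0}, {"dx": 0.115, "dy": -0.001, "dz": -0.001, "twist": 0}, {"dx": 0.135, "dy": -0.001, "dz": -0.001, "twist": 0}, {"dx": 0.146, "dy": -0.001, "dz": -0.001, "twist": 0}, {"dx": 0.15, "dy": -0.001, "dz": -0.001, "twist": 0}, {"dx": 0.15, "dy": -0.001, "dz": -0.001, "twist": 0}]'

```text
t: 42.67
eef_pos: [0.476, 0.2388, 0.0932]
ee_rot: [0.851, 1.569, -2.292]
force: [0.6, 0.3, -0.2]
width: 0.06
```

Emit:
jog_arm --motion '[{"dx": 0, "dy": 0, "dz": 0, "twist": 0}, {"dx": 0, "dy": 0, "dz": 0, "twist": 0}, {"dx": 0, "dy": 0, "dz": 0, "twist": 0}, {"dx": 0, "dy": 0, "dz": 0, "twist": 0}, {"dx": 0, "dy": 0, "dz": 0, "twist": 0}, {"dx": 0, "dy": 0, "dz": 0, "twist": 0}, {"dx": 0, "dy": 0, "dz": 0, "twist": 0}, {"dx": -0.004, "dy": 0, "dz": 0, "twist": 0}, {"dx": -0.01, "dy": 0, "dz": 0, "twist": 0}, {"dx": -0.018, "dy": 0, "dz": 0, "twist": 0}, {"dx": -0.025, "dy": 0, "dz": 0, "twist": 0}, {"dx": -0.025, "dy": 0, "dz": 0, "twist": 0}, {"dx": -0.02, "dy": 0, "dz": 0, "twist": 0}, {"dx": -0.013, "dy": 0, "dz": 0, "twist": 0}, {"dx": -0.007, "dy": 0, "dz": 0, "twist": 0}, {"dx": -0.003, "dy": 0, "dz": 0, "twist": 0}, {"dx": 0, "dy": 0, "dz": 0, "twist": 0}, {"dx": 0, "dy": 0, "dz": 0, "twist": 0}]' --gripper 0.0 --newtons 30

```text
t: 44.17
eef_pos: [0.4761, 0.24, 0.0942]
ee_rot: [1.312, 1.57, -1.829]
force: [-4.9, -1.3, 9.8]
width: 0.0298
```

Emit:
jog_arm --motion '[{"dx": 0.001, "dy": 0, "dz": 0, "twist": 0}, {"dx": 0.001, "dy": 0, "dz": 0, "twist": 0}, {"dx": 0.001, "dy": 0, "dz": 0, "twist": 0}, {"dx": 0.001, "dy": 0, "dz": 0, "twist": 0}, {"dx": 0.001, "dy": 0, "dz": 0, "twist": 0}, {"dx": 0.001, "dy": 0, "dz": 0, "twist": 0}, {"dx": -0.01, "dy": 0, "dz": 0, "twist": 0}, {"dx": -0.03, "dy": 0, "dz": 0, "twist": 0}, {"dx": -0.06, "dy": 0, "dz": 0, "twist": 0}, {"dx": -0.1, "dy": 0, "dz": 0, "twist": 0}, {"dx": -0.14, "dy": 0, "dz": 0, "twist": 0}, {"dx": -0.15, "dy": 0, "dz": 0, "twist": 0}]' --gripper 0.06

```text
t: 45.17
eef_pos: [0.4787, 0.2416, 0.2506]
ee_rot: [-2.567, 1.562, 0.575]
force: [1.7, 1.3, 1.3]
width: 0.0601
```

Run:
```python
from h import *
from station import arm
s=arm.get_state();print(s['t'],s['force'],s['width'],s['eef_pos'],s['q'])
m=snap(arm,'wrist','w33')
snap(arm,'scene','s33',(170,130,360,290),4)
plan(s,[.59,.068,.2],90)
plan(s,[.59,.068,.2],86.5)
```

```text
45.1667 [1.6778 1.2674 1.3301] 0.0600988721197227 [0.4787 0.2416 0.2506] [ 0.8351  0.0974 -0.2356  0.0025 -1.2288 -0.8355]
pos [0.4787 0.2416 0.2506] jaw -180.0 tool x [ 0.0078  0.005  -1.    ] shift mm [  50.6086  173.8568 -110.8746] twist -90.0 q6 -0.835537924249454
pos [0.4787 0.2416 0.2506] jaw -180.0 tool x [ 0.0078  0.005  -1.    ] shift mm [  50.6086  173.8568 -110.8746] twist -86.5 q6 -0.835537924249454
```

The cup is set down again and stands at the pad's middle; all four caps are in the bin. The tray has been knocked toward the robot, so I'll re-measure it later. On to the cores: moving above core0.

Emit:
jog_arm --motion '[{"dx": 0, "dy": 0.174, "dz": -0.111, "twist": 93.4}, {"dx": 0, "dy": 0.174, "dz": -0.111, "twist": 93.4}, {"dx": 0, "dy": 0.174, "dz": -0.111, "twist": 93.4}, {"dx": 0, "dy": 0.174, "dz": -0.111, "twist": 93.4}, {"dx": 0, "dy": 0.174, "dz": -0.111, "twist": 93.4}, {"dx": 0, "dy": 0.174, "dz": -0.111, "twist": 93.4}, {"dx": 0, "dy": 0.174, "dz": -0.111, "twist": 93.4}, {"dx": 0, "dy": 0.174, "dz": -0.111, "twist": 93.4}, {"dx": 0, "dy": 0.174, "dz": -0.111, "twist": 93.4}, {"dx": 0, "dy": 0.174, "dz": -0.111, "twist": 93.4}, {"dx": 0, "dy": 0.174, "dz": -0.111, "twist": 93.4}, {"dx": 0, "dy": 0.174, "dz": -0.111, "twist": 93.4}, {"dx": 0, "dy": 0.174, "dz": -0.111, "twist": 93.4}, {"dx": 0, "dy": 0.174, "dz": -0.111, "twist": 93.4}, {"dx": 0, "dy": 0.174, "dz": -0.111, "twist": 93.4}, {"dx": 0, "dy": 0.174, "dz": -0.111, "twist": 93.4}]' --gripper 0.063

```text
t: 46.6
eef_pos: [0.5869, 0.0661, 0.2432]
ee_rot: [1.955, 1.57, -2.813]
force: [-0.2, -1.3, 0.3]
width: 0.0631
```

Run:
```python
from h import *
from station import arm
s=arm.get_state();print(s['t'],s['force'],s['width'],s['eef_pos'],s['q'])
m=snap(arm,'wrist','w34')
plan(s,[.602,.068,.068],86.6)
```

```text
46.6 [-0.2396 -1.2714  0.2638] 0.06309348304644441 [0.5869 0.0661 0.2432] [ 0.4429  0.2009 -0.127  -0.0001 -1.2438 -2.0693]
pos [0.5869 0.0661 0.2432] jaw 86.8 tool x [-0.0008 -0.0003 -1.    ] shift mm [175.1493 -15.1272   2.7839] twist 0.2 q6 -2.069346633406001
```

Run:
```python
from h import *
import pickle
m=pickle.load(open('pics/w34.pkl','rb'))
crop('pics/w34.png','pics/w34c.png',220,160,512,245,2.7)
print('tips',onz(m,[(260,174),(350,176),(436,177)],.124))
print('elb',onz(m,[(259,235),(345,235),(427,234)],.118))
print('tray',onz(m,[(110,121),(241,111)],.045))
```

```text
tips [[0.5798 0.0718 0.124 ]
 [0.5861 0.1549 0.124 ]
 [0.5913 0.238  0.124 ]]
elb [[0.6437 0.0677 0.118 ]
 [0.6487 0.1536 0.118 ]
 [0.6531 0.2389 0.118 ]]
tray [[ 0.5288 -0.0939  0.045 ]
 [ 0.5275  0.0546  0.045 ]]
```

Emit:
jog_arm --motion '[{"dx": 0, "dy": -0.008, "dz": 0.002, "twist": 0}, {"dx": 0.01, "dy": -0.015, "dz": 0.003, "twist": 0}, {"dx": 0.04, "dy": -0.015, "dz": 0.003, "twist": 0}, {"dx": 0.07, "dy": -0.015, "dz": 0.003, "twist": 0}, {"dx": 0.1, "dy": -0.015, "dz": 0.003, "twist": 0}, {"dx": 0.105, "dy": -0.015, "dz": 0.003, "twist": 0}, {"dx": 0.105, "dy": -0.015, "dz": 0.003, "twist": 0}]'

```text
t: 47.23
eef_pos: [0.6012, 0.0677, 0.1361]
ee_rot: [2.04, 1.566, -2.732]
force: [0.9, -0.1, -0.5]
width: 0.0633
```

Run:
```python
from h import *
from station import arm
s=arm.get_state();print(s['t'],s['force'],s['width'],s['eef_pos'])
m=snap(arm,'wrist','w35')
plan(s,[.602,.068,.068],86.6)
```

```text
47.2333 [ 0.9011 -0.1344 -0.4606] 0.06326517915828755 [0.6012 0.0677 0.1361]
pos [0.6012 0.0677 0.1361] jaw 86.6 tool x [-0.0048 -0.0021 -1.    ] shift mm [68.1342 -1.0931  0.4999] twist 0.0 q6 -2.064673910398798
```

Emit:
jog_arm --motion '[{"dx": 0.015, "dy": -0.0005, "dz": 0.0005, "twist": 0}, {"dx": 0.03, "dy": -0.0005, "dz": 0.0005, "twist": 0}, {"dx": 0.045, "dy": -0.0005, "dz": 0.0005, "twist": 0}, {"dx": 0.057, "dy": -0.0005, "dz": 0.0005, "twist": 0}, {"dx": 0.066, "dy": -0.0005, "dz": 0.0005, "twist": 0}, {"dx": 0.068, "dy": -0.0005, "dz": 0.0005, "twist": 0}, {"dx": 0.068, "dy": -0.0005, "dz": 0.0005, "twist": 0}]'

```text
t: 47.87
eef_pos: [0.6035, 0.0689, 0.0715]
ee_rot: [-1.353, 1.57, 0.159]
force: [0.6, -0.1, 0.3]
width: 0.0632
```

Run:
```python
from h import *
from station import arm
s=arm.get_state();print(s['t'],s['force'],s['width'],s['eef_pos'])
m=snap(arm,'wrist','w36')
snap(arm,'scene','s36',(220,160,340,280),5.5)
```

```text
47.8667 [ 0.6394 -0.108   0.2963] 0.06323164386098169 [0.6035 0.0689 0.0715]
```

Emit:
jog_arm --motion '[{"dx": 0, "dy": 0, "dz": 0, "twist": 0}, {"dx": 0, "dy": 0, "dz": 0, "twist": 0}, {"dx": 0, "dy": 0, "dz": 0, "twist": 0}, {"dx": 0, "dy": 0, "dz": 0, "twist": 0}, {"dx": 0, "dy": 0, "dz": 0, "twist": 0}, {"dx": 0, "dy": 0, "dz": 0, "twist": 0}]' --gripper 0.0 --newtons 15

```text
t: 48.47
eef_pos: [0.6032, 0.0689, 0.0713]
ee_rot: [-1.329, 1.57, 0.182]
force: [-1.4, 1.2, 5.2]
width: 0.0497
```

Emit:
jog_arm --motion '[{"dx": -0.003, "dy": 0, "dz": 0, "twist": 0}, {"dx": -0.007, "dy": 0, "dz": 0, "twist": 0}, {"dx": -0.01, "dy": 0, "dz": 0, "twist": 0}, {"dx": -0.012, "dy": 0, "dz": 0, "twist": 0}, {"dx": -0.012, "dy": 0, "dz": 0, "twist": 0}, {"dx": -0.012, "dy": 0, "dz": 0, "twist": 0}]'

```text
t: 48.97
eef_pos: [0.6028, 0.0688, 0.0829]
ee_rot: [-0.775, 1.571, 0.736]
force: [-0.1, -0.3, -0.3]
width: 0.0498
```

Run:
```python
from h import *
from station import arm
s=arm.get_state();print(s['t'],s['force'],s['width'],s['eef_pos'])
m=snap(arm,'wrist','w37',(150,180,360,350),3.5)
```

```text
48.9667 [-0.0774 -0.3268 -0.2892] 0.049815765109599945 [0.6028 0.0688 0.0829]
```

Emit:
jog_arm --motion '[{"dx": 0, "dy": 0.003, "dz": 0, "twist": 0}, {"dx": 0, "dy": 0.008, "dz": 0, "twist": 0}, {"dx": 0, "dy": 0.015, "dz": 0, "twist": 0}, {"dx": 0, "dy": 0.023, "dz": 0, "twist": 0}, {"dx": 0, "dy": 0.032, "dz": 0, "twist": 0}, {"dx": 0, "dy": 0.042, "dz": 0, "twist": 0}, {"dx": 0, "dy": 0.05, "dz": 0, "twist": 0}, {"dx": 0, "dy": 0.055, "dz": 0, "twist": 0}, {"dx": 0, "dy": 0.055, "dz": 0, "twist": 0}]'

```text
t: 49.77
eef_pos: [0.5467, 0.0721, 0.0831]
ee_rot: [-0.276, 1.571, 1.235]
force: [0.0, 0.2, -1.3]
width: 0.0501
```

Run:
```python
from h import *
from station import arm
s=arm.get_state();print(s['t'],s['force'],s['width'],s['eef_pos'])
m=snap(arm,'wrist','w38')
snap(arm,'scene','s38',(220,160,340,280),5.5)
```

```text
49.7667 [ 0.023   0.2439 -1.2514] 0.05011314111122039 [0.5467 0.0721 0.0831]
```

Run:
```python
from h import *
from station import arm
import pickle
m=pickle.load(open('pics/w38.pkl','rb'))
c=onz(m,[(22,201),(229,190),(216,0)],.045); print(c)
mid=(c[0]+c[1])/2; u=(c[1]-c[0])[:2]; u/=np.linalg.norm(u); n=np.array([-u[1],u[0]]); print(u,n,'centre',mid[:2]+n*.065, mid[:2]-n*.065,np.degrees(np.arctan2(u[1],u[0])))
```

```text
[[ 0.5279 -0.0936  0.045 ]
 [ 0.5286  0.0564  0.045 ]
 [ 0.4117  0.0579  0.045 ]]
[0.0048 1.    ] [-1.      0.0048] centre [ 0.4633 -0.0183] [ 0.5933 -0.0189] 89.7243520556882
```

Core0 is off its peg and held. Tray now centred at (0.463, -0.0185). Moving over its first slot.

Run:
```python
from h import *
from station import arm
s=arm.get_state(); plan(s,[.42,-.02,.06],90); plan(s,[.42,-.02,-.004],90)
```

```text
pos [0.548  0.0723 0.0831] jaw 86.6 tool x [ 0.0007  0.0002 -1.    ] shift mm [ 23.0016 122.342  -99.6696] twist -3.4 q6 -2.115686867848051
pos [0.548  0.0723 0.0831] jaw 86.6 tool x [ 0.0007  0.0002 -1.    ] shift mm [ 87.0016 122.3859 -99.6852] twist -3.4 q6 -2.115686867848051
```

Emit:
jog_arm --motion '[{"dx": 0, "dy": 0.01, "dz": -0.008, "twist": -1}, {"dx": 0, "dy": 0.03, "dz": -0.024, "twist": -2}, {"dx": 0, "dy": 0.055, "dz": -0.045, "twist": -3.4}, {"dx": 0, "dy": 0.08, "dz": -0.066, "twist": -3.4}, {"dx": 0, "dy": 0.103, "dz": -0.084, "twist": -3.4}, {"dx": 0, "dy": 0.117, "dz": -0.095, "twist": -3.4}, {"dx": 0.005, "dy": 0.1225, "dz": -0.0997, "twist": -3.4}, {"dx": 0.02, "dy": 0.1225, "dz": -0.0997, "twist": -3.4}, {"dx": 0.038, "dy": 0.1225, "dz": -0.0997, "twist": -3.4}, {"dx": 0.054, "dy": 0.1225, "dz": -0.0997, "twist": -3.4}, {"dx": 0.066, "dy": 0.1225, "dz": -0.0997, "twist": -3.4}, {"dx": 0.074, "dy": 0.1225, "dz": -0.0997, "twist": -3.4}, {"dx": 0.078, "dy": 0.1225, "dz": -0.0997, "twist": -3.4}, {"dx": 0.08, "dy": 0.1225, "dz": -0.0997, "twist": -3.4}, {"dx": 0.08, "dy": 0.1225, "dz": -0.0997, "twist": -3.4}]'

```text
t: 51.12
eef_pos: [0.4198, -0.0201, 0.0026]
ee_rot: [2.204, 1.57, -2.508]
force: [0.5, 0.1, -1.8]
width: 0.0496
```

Run:
```python
from h import *
from station import arm
s=arm.get_state();print(s['t'],s['force'],s['width'],s['eef_pos'])
m=snap(arm,'wrist','w39')
snap(arm,'scene','s39',(220,130,360,260),5)
```

```text
51.1167 [ 0.5253  0.1112 -1.802 ] 0.04959954457707797 [ 0.4198 -0.0201  0.0026]
```

Emit:
jog_arm --motion '[{"dx": 0.002, "dy": 0, "dz": 0, "twist": 0}, {"dx": 0.004, "dy": 0, "dz": 0, "twist": 0}, {"dx": 0.006, "dy": 0, "dz": 0, "twist": 0}, {"dx": 0.006, "dy": 0, "dz": 0, "twist": 0}]'

```text
t: 51.55
eef_pos: [0.4195, -0.0202, -0.0034]
ee_rot: [1.246, 1.571, 2.816]
force: [-1.1, 0.0, -1.4]
width: 0.0498
```

Emit:
jog_arm --motion '[{"dx": 0.001, "dy": 0, "dz": 0, "twist": 0}, {"dx": 0.002, "dy": 0, "dz": 0, "twist": 0}, {"dx": 0.002, "dy": 0, "dz": 0, "twist": 0}]'

```text
t: 51.8
eef_pos: [0.4195, -0.0202, -0.0054]
ee_rot: [1.923, 1.571, -2.79]
force: [-0.3, 0.5, -0.2]
width: 0.05
```

Emit:
jog_arm --motion '[{"dx": 0.001, "dy": 0, "dz": 0, "twist": 0}, {"dx": 0.0015, "dy": 0, "dz": 0, "twist": 0}, {"dx": 0.0015, "dy": 0, "dz": 0, "twist": 0}]'

```text
t: 52.05
eef_pos: [0.4201, -0.0201, -0.0059]
ee_rot: [-1.625, 1.57, -0.054]
force: [-4.1, 0.6, 15.8]
width: 0.05
```

Emit:
jog_arm --motion '[{"dx": 0.001, "dy": 0, "dz": 0, "twist": 0}, {"dx": 0.0015, "dy": 0, "dz": 0, "twist": 0}, {"dx": 0.0015, "dy": 0, "dz": 0, "twist": 0}]'

```text
t: 52.3
eef_pos: [0.4208, -0.02, -0.0069]
ee_rot: [-1.527, 1.569, 0.044]
force: [-4.4, -0.9, 21.2]
width: 0.0495
```

Contact with the tray floor at told z ≈ -0.0056. Easing off and releasing.

Emit:
jog_arm --motion '[{"dx": -0.0015, "dy": 0, "dz": 0, "twist": 0}, {"dx": -0.0025, "dy": 0, "dz": 0, "twist": 0}, {"dx": -0.0025, "dy": 0, "dz": 0, "twist": 0}]'

```text
t: 52.55
eef_pos: [0.4197, -0.0201, -0.0056]
ee_rot: [-1.033, 1.57, 0.537]
force: [0.3, 0.2, -1.0]
width: 0.0499
```

Emit:
jog_arm --motion '[{"dx": 0, "dy": 0, "dz": 0, "twist": 0}, {"dx": 0, "dy": 0, "dz": 0, "twist": 0}, {"dx": 0, "dy": 0, "dz": 0, "twist": 0}, {"dx": 0, "dy": 0, "dz": 0, "twist": 0}, {"dx": -0.01, "dy": 0, "dz": 0, "twist": 0}, {"dx": -0.03, "dy": 0, "dz": 0, "twist": 0}, {"dx": -0.06, "dy": 0, "dz": 0, "twist": 0}, {"dx": -0.1, "dy": 0, "dz": 0, "twist": 0}, {"dx": -0.14, "dy": 0, "dz": 0, "twist": 0}, {"dx": -0.18, "dy": 0, "dz": 0, "twist": 0}, {"dx": -0.2, "dy": 0, "dz": 0, "twist": 0}]' --gripper 0.063

```text
t: 53.47
eef_pos: [0.4213, -0.02, 0.1992]
ee_rot: [-1.351, 1.565, 0.22]
force: [1.8, 0.6, 0.2]
width: 0.0631
```

Run:
```python
from h import *
from station import arm
s=arm.get_state();print(s['t'],s['force'],s['width'],s['eef_pos'])
m=snap(arm,'wrist','w40')
snap(arm,'scene','s40',(220,130,360,260),5)
plan(s,[.606,.152,.17],86.6)
```

```text
53.4667 [1.7739 0.5988 0.1859] 0.06314076613434336 [ 0.4213 -0.02    0.1992]
pos [ 0.4213 -0.02    0.1992] jaw 90.0 tool x [ 0.006   0.0013 -1.    ] shift mm [  30.5004 -184.5888  171.8856] twist 3.4 q6 -1.9972876153842576
```

Core0 stands in the tray. Next, core1 at about (0.608, 0.1537).

Run:
```python
from h import *
from station import arm
s=arm.get_state(); plan(s,[.608,.1537,.16],86.6)
```

```text
pos [ 0.422  -0.0195  0.1984] jaw 90.0 tool x [ 0.0076  0.0024 -1.    ] shift mm [  40.2453 -185.7442  173.1464] twist 3.4 q6 -1.9973244193930786
```

Emit:
jog_arm --motion '[{"dx": 0, "dy": -0.188, "dz": 0.174, "twist": 3.4}, {"dx": 0, "dy": -0.188, "dz": 0.174, "twist": 3.4}, {"dx": 0, "dy": -0.188, "dz": 0.174, "twist": 3.4}, {"dx": 0, "dy": -0.188, "dz": 0.174, "twist": 3.4}, {"dx": 0, "dy": -0.188, "dz": 0.174, "twist": 3.4}, {"dx": 0, "dy": -0.188, "dz": 0.174, "twist": 3.4}, {"dx": 0, "dy": -0.188, "dz": 0.174, "twist": 3.4}, {"dx": 0.02, "dy": -0.188, "dz": 0.174, "twist": 3.4}, {"dx": 0.04, "dy": -0.188, "dz": 0.174, "twist": 3.4}, {"dx": 0.05, "dy": -0.188, "dz": 0.174, "twist": 3.4}, {"dx": 0.05, "dy": -0.188, "dz": 0.174, "twist": 3.4}, {"dx": 0.05, "dy": -0.188, "dz": 0.174, "twist": 3.4}]'

```text
t: 54.57
eef_pos: [0.6074, 0.1534, 0.1438]
ee_rot: [2.356, 1.569, -2.416]
force: [0.3, -0.4, 0.9]
width: 0.0631
```

Run:
```python
from h import *
from station import arm
s=arm.get_state();print(s['t'],s['force'],s['width'],s['eef_pos'])
m=snap(arm,'wrist','w41')
plan(s,[.608,.1537,.0695],86.6)
```

```text
54.5667 [ 0.2806 -0.4151  0.8633] 0.06312203578620457 [0.6074 0.1534 0.1438]
pos [0.6074 0.1534 0.1438] jaw 86.6 tool x [-0.0013 -0.0011 -1.    ] shift mm [74.2857 -0.662   0.4751] twist -0.0 q6 -2.1892957671095217
```

Emit:
jog_arm --motion '[{"dx": 0.02, "dy": -0.0005, "dz": 0.0005, "twist": 0}, {"dx": 0.04, "dy": -0.0005, "dz": 0.0005, "twist": 0}, {"dx": 0.056, "dy": -0.0005, "dz": 0.0005, "twist": 0}, {"dx": 0.067, "dy": -0.0005, "dz": 0.0005, "twist": 0}, {"dx": 0.073, "dy": -0.0005, "dz": 0.0005, "twist": 0}, {"dx": 0.073, "dy": -0.0005, "dz": 0.0005, "twist": 0}, {"dx": 0.073, "dy": -0.0005, "dz": 0.0005, "twist": 0}]'

```text
t: 55.2
eef_pos: [0.6088, 0.1544, 0.0722]
ee_rot: [-1.263, 1.57, 0.248]
force: [-0.3, -0.5, -0.0]
width: 0.0633
```

Emit:
jog_arm --motion '[{"dx": 0, "dy": 0, "dz": 0, "twist": 0}, {"dx": 0, "dy": 0, "dz": 0, "twist": 0}, {"dx": 0, "dy": 0, "dz": 0, "twist": 0}, {"dx": 0, "dy": 0, "dz": 0, "twist": 0}, {"dx": 0, "dy": 0, "dz": 0, "twist": 0}, {"dx": 0, "dy": 0, "dz": 0, "twist": 0}]' --gripper 0.0 --newtons 15

```text
t: 55.7
eef_pos: [0.6087, 0.1545, 0.0721]
ee_rot: [-1.173, 1.569, 0.339]
force: [-1.0, 0.2, 6.0]
width: 0.0499
```

Emit:
jog_arm --motion '[{"dx": -0.003, "dy": 0, "dz": 0, "twist": 0}, {"dx": -0.007, "dy": 0, "dz": 0, "twist": 0}, {"dx": -0.01, "dy": 0, "dz": 0, "twist": 0}, {"dx": -0.012, "dy": 0, "dz": 0, "twist": 0}, {"dx": -0.012, "dy": 0, "dz": 0, "twist": 0}, {"dx": -0.012, "dy": 0, "dz": 0, "twist": 0}]'

```text
t: 56.2
eef_pos: [0.6082, 0.1542, 0.0833]
ee_rot: [-0.009, 1.571, 1.502]
force: [0.9, -0.1, -1.0]
width: 0.0499
```

Run:
```python
from h import *
from station import arm
s=arm.get_state();print(s['t'],s['force'],s['width'],s['eef_pos'])
m=snap(arm,'wrist','w42',(150,180,360,350),3.5)
```

```text
56.2 [ 0.8602 -0.1494 -0.9725] 0.04994951914456739 [0.6082 0.1542 0.0833]
```

Emit:
jog_arm --motion '[{"dx": 0, "dy": 0.003, "dz": 0, "twist": 0}, {"dx": 0, "dy": 0.008, "dz": 0, "twist": 0}, {"dx": 0, "dy": 0.016, "dz": 0, "twist": 0}, {"dx": 0, "dy": 0.025, "dz": 0, "twist": 0}, {"dx": 0, "dy": 0.035, "dz": 0, "twist": 0}, {"dx": 0, "dy": 0.044, "dz": 0, "twist": 0}, {"dx": 0, "dy": 0.05, "dz": 0, "twist": 0}, {"dx": 0, "dy": 0.052, "dz": 0, "twist": 0}, {"dx": 0, "dy": 0.052, "dz": 0, "twist": 0}, {"dx": 0, "dy": 0.052, "dz": 0, "twist": 0}]'

```text
t: 57.08
eef_pos: [0.5565, 0.1576, 0.0835]
ee_rot: [-1.091, 1.57, 0.42]
force: [0.6, 0.2, -0.0]
width: 0.0499
```

Run:
```python
from h import *
from station import arm
s=arm.get_state();print(s['t'],s['force'],s['width'],s['eef_pos'])
m=snap(arm,'wrist','w43')
plan(s,[.452,-.02,.003],90)
```

```text
57.0833 [ 0.6313  0.2309 -0.0439] 0.049889438206255556 [0.5565 0.1576 0.0835]
pos [0.5565 0.1576 0.0835] jaw 86.6 tool x [ 0.0006  0.0003 -1.    ] shift mm [  80.4281   93.8544 -183.4861] twist -3.4 q6 -2.2442495081814147
```

Emit:
jog_arm --motion '[{"dx": -0.01, "dy": 0, "dz": -0.008, "twist": 0}, {"dx": -0.02, "dy": 0.005, "dz": -0.024, "twist": -1}, {"dx": -0.02, "dy": 0.015, "dz": -0.046, "twist": -2}, {"dx": -0.02, "dy": 0.028, "dz": -0.072, "twist": -3.4}, {"dx": -0.02, "dy": 0.042, "dz": -0.098, "twist": -3.4}, {"dx": -0.02, "dy": 0.058, "dz": -0.124, "twist": -3.4}, {"dx": -0.02, "dy": 0.074, "dz": -0.148, "twist": -3.4}, {"dx": -0.01, "dy": 0.086, "dz": -0.167, "twist": -3.4}, {"dx": 0, "dy": 0.092, "dz": -0.179, "twist": -3.4}, {"dx": 0.015, "dy": 0.094, "dz": -0.1835, "twist": -3.4}, {"dx": 0.025, "dy": 0.094, "dz": -0.1835, "twist": -3.4}, {"dx": 0.03, "dy": 0.094, "dz": -0.1835, "twist": -3.4}, {"dx": 0.03, "dy": 0.094, "dz": -0.1835, "twist": -3.4}]'

```text
t: 58.22
eef_pos: [0.4512, -0.0208, 0.0529]
ee_rot: [1.972, 1.569, -2.741]
force: [0.4, 0.7, -0.6]
width: 0.0496
```

Run:
```python
from h import *
from station import arm
s=arm.get_state();print(s['t'],s['force'],s['width'],s['eef_pos'])
m=snap(arm,'wrist','w44')
snap(arm,'scene','s44',(220,130,360,260),5)
plan(s,[.452,-.02,-.003],90)
```

```text
58.2167 [ 0.3762  0.6543 -0.6283] 0.049646634666350664 [ 0.4512 -0.0208  0.0529]
pos [ 0.4512 -0.0208  0.0529] jaw 89.9 tool x [-0.0012 -0.0005 -1.    ] shift mm [55.8659 -0.8288  0.8322] twist -0.1 q6 -1.9643203791457005
```

Emit:
jog_arm --motion '[{"dx": 0.012, "dy": 0, "dz": 0, "twist": 0}, {"dx": 0.025, "dy": 0, "dz": 0, "twist": 0}, {"dx": 0.038, "dy": 0, "dz": 0, "twist": 0}, {"dx": 0.047, "dy": 0, "dz": 0, "twist": 0}, {"dx": 0.053, "dy": 0, "dz": 0, "twist": 0}, {"dx": 0.055, "dy": 0, "dz": 0, "twist": 0}, {"dx": 0.056, "dy": 0, "dz": 0, "twist": 0}, {"dx": 0.056, "dy": 0, "dz": 0, "twist": 0}]'

```text
t: 58.98
eef_pos: [0.452, -0.02, -0.0024]
ee_rot: [-1.348, 1.57, 0.223]
force: [-0.1, -0.1, -0.2]
width: 0.0499
```

Emit:
jog_arm --motion '[{"dx": 0.0007, "dy": 0, "dz": 0, "twist": 0}, {"dx": 0.0014, "dy": 0, "dz": 0, "twist": 0}, {"dx": 0.0014, "dy": 0, "dz": 0, "twist": 0}]'

```text
t: 59.23
eef_pos: [0.4518, -0.0201, -0.0038]
ee_rot: [-1.205, 1.57, 0.365]
force: [0.6, 0.2, 0.1]
width: 0.0501
```

Emit:
jog_arm --motion '[{"dx": 0.0006, "dy": 0, "dz": 0, "twist": 0}, {"dx": 0.001, "dy": 0, "dz": 0, "twist": 0}, {"dx": 0.001, "dy": 0, "dz": 0, "twist": 0}]'

```text
t: 59.48
eef_pos: [0.4518, -0.0202, -0.0048]
ee_rot: [-1.444, 1.57, 0.127]
force: [0.0, 1.2, 4.0]
width: 0.0502
```

Emit:
jog_arm --motion '[{"dx": 0, "dy": 0, "dz": 0, "twist": 0}, {"dx": 0, "dy": 0, "dz": 0, "twist": 0}, {"dx": 0, "dy": 0, "dz": 0, "twist": 0}, {"dx": 0, "dy": 0, "dz": 0, "twist": 0}, {"dx": -0.01, "dy": 0, "dz": 0, "twist": 0}, {"dx": -0.03, "dy": 0, "dz": 0, "twist": 0}, {"dx": -0.06, "dy": 0, "dz": 0, "twist": 0}, {"dx": -0.1, "dy": 0, "dz": 0, "twist": 0}, {"dx": -0.14, "dy": 0, "dz": 0, "twist": 0}, {"dx": -0.18, "dy": 0, "dz": 0, "twist": 0}, {"dx": -0.2, "dy": 0, "dz": 0, "twist": 0}, {"dx": -0.2, "dy": 0, "dz": 0, "twist": 0}]' --gripper 0.063

```text
t: 60.48
eef_pos: [0.4543, -0.0197, 0.2002]
ee_rot: [-1.336, 1.562, 0.235]
force: [0.9, 0.9, 0.3]
width: 0.0629
```

Run:
```python
from h import *
from station import arm
s=arm.get_state();print(s['t'],s['force'],s['width'],s['eef_pos'])
m=snap(arm,'wrist','w45')
snap(arm,'scene','s45',(220,130,360,260),5)
plan(s,[.613,.239,.144],86.6)
```

```text
60.4833 [0.9295 0.912  0.3424] 0.0629121390347228 [ 0.4543 -0.0197  0.2002]
pos [ 0.4543 -0.0197  0.2002] jaw 90.0 tool x [ 0.0088  0.0021 -1.    ] shift mm [  58.1047 -158.2546  258.5602] twist 3.4 q6 -1.9646948076227377
```

Emit:
jog_arm --motion '[{"dx": 0, "dy": -0.161, "dz": 0.259, "twist": 3.4}, {"dx": 0, "dy": -0.161, "dz": 0.259, "twist": 3.4}, {"dx": 0, "dy": -0.161, "dz": 0.259, "twist": 3.4}, {"dx": 0, "dy": -0.161, "dz": 0.259, "twist": 3.4}, {"dx": 0, "dy": -0.161, "dz": 0.259, "twist": 3.4}, {"dx": 0, "dy": -0.161, "dz": 0.259, "twist": 3.4}, {"dx": 0, "dy": -0.161, "dz": 0.259, "twist": 3.4}, {"dx": 0, "dy": -0.161, "dz": 0.259, "twist": 3.4}, {"dx": 0, "dy": -0.161, "dz": 0.259, "twist": 3.4}, {"dx": 0.02, "dy": -0.161, "dz": 0.259, "twist": 3.4}, {"dx": 0.04, "dy": -0.161, "dz": 0.259, "twist": 3.4}, {"dx": 0.05, "dy": -0.161, "dz": 0.259, "twist": 3.4}, {"dx": 0.05, "dy": -0.161, "dz": 0.259, "twist": 3.4}, {"dx": 0.05, "dy": -0.161, "dz": 0.259, "twist": 3.4}]'

```text
t: 61.75
eef_pos: [0.6122, 0.2379, 0.1442]
ee_rot: [2.4, 1.569, -2.372]
force: [0.3, -0.3, 0.9]
width: 0.063
```

Run:
```python
from h import *
from station import arm
s=arm.get_state();print(s['t'],s['force'],s['width'],s['eef_pos'])
m=snap(arm,'wrist','w46')
plan(s,[.613,.2387,.0705],86.6)
```

```text
61.75 [ 0.2927 -0.3058  0.8605] 0.0630261930337818 [0.6122 0.2379 0.1442]
pos [0.6122 0.2379 0.1442] jaw 86.6 tool x [-0.0015 -0.0015 -1.    ] shift mm [73.6924 -0.8814  0.9919] twist -0.0 q6 -2.298014969366349
```

Centred (core column 256). Same sequence for core2.

Emit:
jog_arm --motion '[{"dx": 0.02, "dy": -0.0005, "dz": 0.0003, "twist": 0}, {"dx": 0.04, "dy": -0.0005, "dz": 0.0003, "twist": 0}, {"dx": 0.056, "dy": -0.0005, "dz": 0.0003, "twist": 0}, {"dx": 0.067, "dy": -0.0005, "dz": 0.0003, "twist": 0}, {"dx": 0.073, "dy": -0.0005, "dz": 0.0003, "twist": 0}, {"dx": 0.073, "dy": -0.0005, "dz": 0.0003, "twist": 0}, {"dx": 0.073, "dy": -0.0005, "dz": 0.0003, "twist": 0}]'

```text
t: 62.38
eef_pos: [0.6137, 0.2392, 0.0728]
ee_rot: [-1.186, 1.57, 0.325]
force: [0.3, -0.1, 0.2]
width: 0.063
```

Emit:
jog_arm --motion '[{"dx": 0, "dy": 0, "dz": 0, "twist": 0}, {"dx": 0, "dy": 0, "dz": 0, "twist": 0}, {"dx": 0, "dy": 0, "dz": 0, "twist": 0}, {"dx": 0, "dy": 0, "dz": 0, "twist": 0}, {"dx": 0, "dy": 0, "dz": 0, "twist": 0}, {"dx": 0, "dy": 0, "dz": 0, "twist": 0}]' --gripper 0.0 --newtons 15

```text
t: 62.88
eef_pos: [0.6137, 0.2393, 0.0727]
ee_rot: [-1.051, 1.569, 0.46]
force: [-1.0, -0.2, 5.9]
width: 0.0497
```

Emit:
jog_arm --motion '[{"dx": -0.003, "dy": 0, "dz": 0, "twist": 0}, {"dx": -0.007, "dy": 0, "dz": 0, "twist": 0}, {"dx": -0.01, "dy": 0, "dz": 0, "twist": 0}, {"dx": -0.012, "dy": 0, "dz": 0, "twist": 0}, {"dx": -0.012, "dy": 0, "dz": 0, "twist": 0}, {"dx": -0.012, "dy": 0, "dz": 0, "twist": 0}]'

```text
t: 63.38
eef_pos: [0.6131, 0.239, 0.0839]
ee_rot: [-0.076, 1.571, 1.435]
force: [-0.1, 0.1, -0.7]
width: 0.0499
```

Run:
```python
from h import *
from station import arm
s=arm.get_state();print(s['t'],s['force'],s['width'],s['eef_pos'])
m=snap(arm,'wrist','w47')
```

```text
63.3833 [-0.1295  0.0915 -0.702 ] 0.04992858261222066 [0.6131 0.239  0.0839]
```

Emit:
jog_arm --motion '[{"dx": 0, "dy": 0.003, "dz": 0, "twist": 0}, {"dx": 0, "dy": 0.008, "dz": 0, "twist": 0}, {"dx": 0, "dy": 0.016, "dz": 0, "twist": 0}, {"dx": 0, "dy": 0.025, "dz": 0, "twist": 0}, {"dx": 0, "dy": 0.034, "dz": 0, "twist": 0}, {"dx": 0, "dy": 0.041, "dz": 0, "twist": 0}, {"dx": 0, "dy": 0.044, "dz": 0, "twist": 0}, {"dx": 0, "dy": 0.044, "dz": 0, "twist": 0}, {"dx": -0.01, "dy": 0.044, "dz": 0, "twist": 0}, {"dx": -0.03, "dy": 0.044, "dz": 0, "twist": 0}, {"dx": -0.06, "dy": 0.044, "dz": 0, "twist": 0}, {"dx": -0.085, "dy": 0.044, "dz": 0, "twist": 0}, {"dx": -0.1, "dy": 0.044, "dz": 0, "twist": 0}, {"dx": -0.1, "dy": 0.044, "dz": 0, "twist": 0}, {"dx": -0.1, "dy": 0.044, "dz": 0, "twist": 0}]'

```text
t: 64.68
eef_pos: [0.5701, 0.2419, 0.1856]
ee_rot: [-0.828, 1.568, 0.682]
force: [-0.2, 0.3, -1.7]
width: 0.0499
```

Run:
```python
from h import *
from station import arm
s=arm.get_state();print(s['t'],s['force'],s['width'],s['eef_pos'])
m=snap(arm,'wrist','w48')
plan(s,[.482,-.02,.053],90)
```

```text
64.6833 [-0.1532  0.2777 -1.7441] 0.049865230213413936 [0.5701 0.2419 0.1856]
pos [0.5701 0.2419 0.1856] jaw 86.6 tool x [ 0.0022  0.0018 -1.    ] shift mm [ 131.8769   72.4506 -267.0109] twist -3.4 q6 -2.3472470661269638
```

Emit:
jog_arm --motion '[{"dx": 0, "dy": 0.002, "dz": -0.01, "twist": 0}, {"dx": 0, "dy": 0.007, "dz": -0.03, "twist": -1}, {"dx": 0, "dy": 0.014, "dz": -0.058, "twist": -2}, {"dx": 0, "dy": 0.023, "dz": -0.09, "twist": -3.4}, {"dx": 0, "dy": 0.033, "dz": -0.124, "twist": -3.4}, {"dx": 0, "dy": 0.043, "dz": -0.158, "twist": -3.4}, {"dx": 0, "dy": 0.052, "dz": -0.192, "twist": -3.4}, {"dx": 0.005, "dy": 0.06, "dz": -0.222, "twist": -3.4}, {"dx": 0.015, "dy": 0.067, "dz": -0.246, "twist": -3.4}, {"dx": 0.035, "dy": 0.071, "dz": -0.261, "twist": -3.4}, {"dx": 0.06, "dy": 0.0725, "dz": -0.267, "twist": -3.4}, {"dx": 0.085, "dy": 0.0725, "dz": -0.267, "twist": -3.4}, {"dx": 0.11, "dy": 0.0725, "dz": -0.267, "twist": -3.4}, {"dx": 0.125, "dy": 0.0725, "dz": -0.267, "twist": -3.4}, {"dx": 0.13, "dy": 0.0725, "dz": -0.267, "twist": -3.4}, {"dx": 0.13, "dy": 0.0725, "dz": -0.267, "twist": -3.4}]'

```text
t: 66.07
eef_pos: [0.4793, -0.0214, 0.0522]
ee_rot: [1.917, 1.567, -2.796]
force: [-0.3, 0.0, -0.4]
width: 0.0498
```

Run:
```python
from h import *
from station import arm
s=arm.get_state();print(s['t'],s['force'],s['width'],s['eef_pos'])
m=snap(arm,'wrist','w49')
plan(s,[.482,-.02,-.0035],90)
```

```text
66.0667 [-0.2708  0.0116 -0.4059] 0.04978129645456834 [ 0.4793 -0.0214  0.0522]
pos [ 0.4793 -0.0214  0.0522] jaw 90.0 tool x [-0.0039 -0.0014 -1.    ] shift mm [55.7295 -2.8932  1.509 ] twist -0.0 q6 -1.937989066336809
```

Emit:
jog_arm --motion '[{"dx": 0.012, "dy": 0, "dz": 0, "twist": 0}, {"dx": 0.025, "dy": 0, "dz": 0, "twist": 0}, {"dx": 0.038, "dy": 0, "dz": 0, "twist": 0}, {"dx": 0.047, "dy": 0, "dz": 0, "twist": 0}, {"dx": 0.053, "dy": 0, "dz": 0, "twist": 0}, {"dx": 0.055, "dy": 0, "dz": 0, "twist": 0}, {"dx": 0.0555, "dy": 0, "dz": 0, "twist": 0}, {"dx": 0.0555, "dy": 0, "dz": 0, "twist": 0}]'

```text
t: 66.78
eef_pos: [0.4813, -0.0205, -0.0012]
ee_rot: [-1.369, 1.57, 0.202]
force: [0.1, 0.3, 0.3]
width: 0.0496
```

Emit:
jog_arm --motion '[{"dx": 0.001, "dy": 0, "dz": 0, "twist": 0}, {"dx": 0.002, "dy": 0, "dz": 0, "twist": 0}, {"dx": 0.003, "dy": 0, "dz": 0, "twist": 0}, {"dx": 0.003, "dy": 0, "dz": 0, "twist": 0}]'

```text
t: 67.12
eef_pos: [0.4813, -0.0205, -0.0042]
ee_rot: [-1.374, 1.57, 0.196]
force: [-1.0, 0.6, 3.2]
width: 0.0495
```

Emit:
jog_arm --motion '[{"dx": 0.0005, "dy": 0, "dz": 0, "twist": 0}, {"dx": 0.001, "dy": 0, "dz": 0, "twist": 0}, {"dx": 0.001, "dy": 0, "dz": 0, "twist": 0}]'

```text
t: 67.37
eef_pos: [0.4816, -0.0204, -0.0044]
ee_rot: [-1.438, 1.569, 0.133]
force: [-4.1, 1.7, 14.9]
width: 0.0499
```

Contact; release.

Emit:
jog_arm --motion '[{"dx": -0.001, "dy": 0, "dz": 0, "twist": 0}, {"dx": -0.001, "dy": 0, "dz": 0, "twist": 0}]'

```text
t: 67.53
eef_pos: [0.4812, -0.0205, -0.0043]
ee_rot: [-1.224, 1.57, 0.347]
force: [-0.1, -0.2, 0.2]
width: 0.0498
```

Emit:
jog_arm --motion '[{"dx": 0, "dy": 0, "dz": 0, "twist": 0}, {"dx": 0, "dy": 0, "dz": 0, "twist": 0}, {"dx": 0, "dy": 0, "dz": 0, "twist": 0}, {"dx": 0, "dy": 0, "dz": 0, "twist": 0}]' --gripper 0.063

```text
t: 67.87
eef_pos: [0.4808, -0.0207, -0.0048]
ee_rot: [1.934, 1.571, -2.779]
force: [0.2, -0.6, 0.3]
width: 0.0623
```

Emit:
jog_arm --motion '[{"dx": -0.01, "dy": 0, "dz": 0, "twist": 0}, {"dx": -0.03, "dy": 0, "dz": 0, "twist": 0}, {"dx": -0.06, "dy": 0, "dz": 0, "twist": 0}, {"dx": -0.09, "dy": 0, "dz": 0, "twist": 0}, {"dx": -0.13, "dy": 0, "dz": 0, "twist": 0}, {"dx": -0.17, "dy": 0, "dz": 0, "twist": 0}, {"dx": -0.2, "dy": 0, "dz": 0, "twist": 0}, {"dx": -0.2, "dy": 0, "dz": 0, "twist": 0}]'

```text
t: 68.53
eef_pos: [0.4844, -0.0201, 0.2021]
ee_rot: [-1.397, 1.56, 0.174]
force: [1.4, -0.6, -0.2]
width: 0.0628
```

Run:
```python
from h import *
from station import arm
snap(arm,"wrist","w50",None,1) if False else None
import cv2
im=arm.grab_frame("wrist"); cv2.imwrite("pics/w50.png",im[:,:,::-1])
s=arm.get_state(); plan(s,[.618,.3237,.195],86.6)
print(s['eef_pos'],s['q'])
```

```text
pos [ 0.4829 -0.0201  0.1989] jaw 90.0 tool x [ 0.0068  0.0019 -1.    ] shift mm [   5.5015 -134.9905  343.8269] twist 3.4 q6 -1.9382733087116657
[ 0.4829 -0.0201  0.1989] [ 0.367   0.0416 -0.417   0.0007 -1.1052 -1.9383]
```

View pics/w50.png

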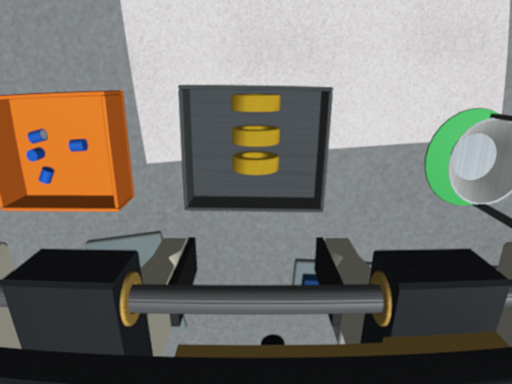

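The three cores stand in a row in the tray (col 256, rows 103, 135, 162), with all 4 capacitors in the bin and the cup on the pad. I'm going for core3.

Emit:
jog_arm --motion '[{"dx": 0, "dy": -0.005, "dz": 0.012, "twist": 0}, {"dx": 0, "dy": -0.014, "dz": 0.036, "twist": 0.4}, {"dx": 0, "dy": -0.026, "dz": 0.066, "twist": 0.8}, {"dx": 0, "dy": -0.038, "dz": 0.096, "twist": 1.2}, {"dx": 0, "dy": -0.05, "dz": 0.126, "twist": 1.6}, {"dx": 0, "dy": -0.062, "dz": 0.156, "twist": 2}, {"dx": 0, "dy": -0.074, "dz": 0.186, "twist": 2.4}, {"dx": 0, "dy": -0.086, "dz": 0.216, "twist": 2.8}, {"dx": 0, "dy": -0.097, "dz": 0.246, "twist": 3}, {"dx": 0, "dy": -0.109, "dz": 0.276, "twist": 3.2}, {"dx": 0, "dy": -0.12, "dz": 0.303, "twist": 3.4}, {"dx": 0.003, "dy": -0.129, "dz": 0.326, "twist": 3.4}, {"dx": 0.003, "dy": -0.134, "dz": 0.339, "twist": 3.4}, {"dx": 0.003, "dy": -0.136, "dz": 0.3437, "twist": 3.4}, {"dx": 0.003, "dy": -0.136, "dz": 0.3437, "twist": 3.4}, {"dx": 0.003, "dy": -0.136, "dz": 0.3437, "twist": 3.4}]'

```text
t: 69.92
eef_pos: [0.6164, 0.3228, 0.1909]
ee_rot: [2.3, 1.568, -2.472]
force: [0.4, -0.7, 0.1]
width: 0.0629
```

Emit:
jog_arm --motion '[{"dx": 0.012, "dy": 0, "dz": 0, "twist": 0}, {"dx": 0.03, "dy": 0, "dz": 0, "twist": 0}, {"dx": 0.045, "dy": 0, "dz": 0, "twist": 0}, {"dx": 0.05, "dy": 0, "dz": 0, "twist": 0}, {"dx": 0.051, "dy": 0, "dz": 0, "twist": 0}, {"dx": 0.051, "dy": 0, "dz": 0, "twist": 0}]'

```text
t: 70.42
eef_pos: [0.6171, 0.3224, 0.1415]
ee_rot: [3.062, 1.57, -1.71]
force: [-0.2, 0.1, 0.0]
width: 0.0625
```

Run:
```python
from h import *
from station import arm
import cv2
im=arm.grab_frame("wrist"); cv2.imwrite("pics/w51.png",im[:,:,::-1])
s=arm.get_state(); plan(s,[.618,.3237,.0715],86.6)
```

```text
pos [0.6175 0.3228 0.1422] jaw 86.6 tool x [ 0.0009  0.0004 -1.    ] shift mm [70.7182 -0.4219  0.8962] twist -0.0 q6 -2.391857096654846
```

View pics/w51.png

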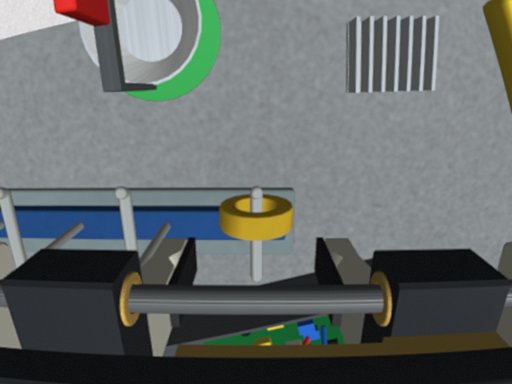

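The core is at column 256, centred between the fingers. Descending.

Emit:
jog_arm --motion '[{"dx": 0.012, "dy": 0, "dz": 0, "twist": 0}, {"dx": 0.03, "dy": 0, "dz": 0, "twist": 0}, {"dx": 0.048, "dy": 0, "dz": 0, "twist": 0}, {"dx": 0.06, "dy": 0, "dz": 0, "twist": 0}, {"dx": 0.068, "dy": 0, "dz": 0, "twist": 0}, {"dx": 0.0715, "dy": 0, "dz": 0, "twist": 0}, {"dx": 0.0715, "dy": 0, "dz": 0, "twist": 0}, {"dx": 0.0715, "dy": 0, "dz": 0, "twist": 0}]'

```text
t: 71.13
eef_pos: [0.6175, 0.3233, 0.0705]
ee_rot: [-1.111, 1.57, 0.4]
force: [-0.1, 0.6, 0.4]
width: 0.0628
```

Emit:
jog_arm --motion '[{"dx": 0, "dy": 0, "dz": 0, "twist": 0}, {"dx": 0, "dy": 0, "dz": 0, "twist": 0}, {"dx": 0, "dy": 0, "dz": 0, "twist": 0}, {"dx": 0, "dy": 0, "dz": 0, "twist": 0}, {"dx": 0, "dy": 0, "dz": 0, "twist": 0}, {"dx": 0, "dy": 0, "dz": 0, "twist": 0}]' --gripper 0 --newtons 15

```text
t: 71.63
eef_pos: [0.6175, 0.3233, 0.0706]
ee_rot: [-0.92, 1.57, 0.592]
force: [-0.2, 0.9, 3.7]
width: 0.0502
```

Emit:
jog_arm --motion '[{"dx": -0.004, "dy": 0, "dz": 0, "twist": 0}, {"dx": -0.008, "dy": 0, "dz": 0, "twist": 0}, {"dx": -0.012, "dy": 0, "dz": 0, "twist": 0}, {"dx": -0.012, "dy": 0, "dz": 0, "twist": 0}, {"dx": -0.012, "dy": 0, "dz": 0, "twist": 0}]'

```text
t: 72.05
eef_pos: [0.6172, 0.3232, 0.0822]
ee_rot: [-0.608, 1.57, 0.903]
force: [0.7, 0.6, -1.0]
width: 0.0498
```

Run:
```python
from h import *
from station import arm
import cv2
im=arm.grab_frame("wrist"); cv2.imwrite("pics/w52.png",im[:,:,::-1])
```

```text
(no output)
```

View pics/w52.png

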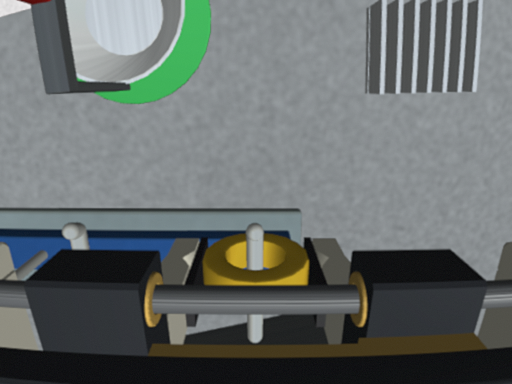

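Core3 is gripped and lifted off the rod. Pulling it clear of the peg and raising.

Emit:
jog_arm --motion '[{"dx": 0, "dy": 0.008, "dz": 0, "twist": 0}, {"dx": 0, "dy": 0.02, "dz": 0, "twist": 0}, {"dx": 0, "dy": 0.034, "dz": 0, "twist": 0}, {"dx": 0, "dy": 0.045, "dz": 0, "twist": 0}, {"dx": 0, "dy": 0.051, "dz": 0, "twist": 0}, {"dx": 0, "dy": 0.052, "dz": 0, "twist": 0}, {"dx": 0, "dy": 0.052, "dz": 0, "twist": 0}, {"dx": -0.012, "dy": 0.052, "dz": 0, "twist": 0}, {"dx": -0.036, "dy": 0.052, "dz": 0, "twist": 0}, {"dx": -0.064, "dy": 0.052, "dz": 0, "twist": 0}, {"dx": -0.092, "dy": 0.052, "dz": 0, "twist": 0}, {"dx": -0.112, "dy": 0.052, "dz": 0, "twist": 0}, {"dx": -0.125, "dy": 0.052, "dz": 0, "twist": 0}, {"dx": -0.13, "dy": 0.052, "dz": 0, "twist": 0}, {"dx": -0.13, "dy": 0.052, "dz": 0, "twist": 0}]'

```text
t: 73.35
eef_pos: [0.5662, 0.3264, 0.2139]
ee_rot: [-0.804, 1.568, 0.707]
force: [0.3, -0.3, -0.8]
width: 0.0499
```

Run:
```python
from h import *
from station import arm
s=arm.get_state(); plan(s,[.509,-.02,.2],90)
```

```text
pos [0.5662 0.3264 0.2139] jaw 86.6 tool x [ 0.0023  0.002  -1.    ] shift mm [  13.0727   36.2597 -349.2856] twist -3.4 q6 -2.452202429112452
```

Emit:
jog_arm --motion '[{"dx": 0, "dy": 0.001, "dz": -0.01, "twist": 0}, {"dx": 0, "dy": 0.004, "dz": -0.034, "twist": -0.4}, {"dx": 0, "dy": 0.007, "dz": -0.064, "twist": -0.8}, {"dx": 0, "dy": 0.01, "dz": -0.096, "twist": -1.2}, {"dx": 0, "dy": 0.013, "dz": -0.128, "twist": -1.6}, {"dx": 0, "dy": 0.017, "dz": -0.16, "twist": -2}, {"dx": 0, "dy": 0.02, "dz": -0.192, "twist": -2.4}, {"dx": 0, "dy": 0.023, "dz": -0.224, "twist": -2.8}, {"dx": 0, "dy": 0.026, "dz": -0.256, "twist": -3.2}, {"dx": 0, "dy": 0.03, "dz": -0.288, "twist": -3.4}, {"dx": 0, "dy": 0.033, "dz": -0.316, "twist": -3.4}, {"dx": 0, "dy": 0.035, "dz": -0.336, "twist": -3.4}, {"dx": 0, "dy": 0.036, "dz": -0.346, "twist": -3.4}, {"dx": 0, "dy": 0.036, "dz": -0.349, "twist": -3.4}, {"dx": 0, "dy": 0.036, "dz": -0.349, "twist": -3.4}, {"dx": 0, "dy": 0.036, "dz": -0.349, "twist": -3.4}]'

```text
t: 74.68
eef_pos: [0.5084, -0.0198, 0.2114]
ee_rot: [1.699, 1.57, -3.014]
force: [-0.4, -0.4, -0.6]
width: 0.0497
```

Run:
```python
from h import *
from station import arm
import cv2
im=arm.grab_frame("wrist"); cv2.imwrite("pics/w53.png",im[:,:,::-1])
m=arm.camera_model("wrist")
s=arm.get_state(); plan(s,[.509,-.02,.055],90)
for X in ([.398,-.094,.045],[.398,.057,.045],[.528,-.094,.045],[.528,.057,.045],[.482,-.02,.054]): print(X,proj(m,X))
```

```text
pos [ 0.5085 -0.0195  0.2115] jaw 90.0 tool x [-0.0006 -0.0001 -1.    ] shift mm [156.4704  -0.6037  -0.5077] twist -0.0 q6 -1.9188847877004467
[0.398, -0.094, 0.045] [[177.942   59.6049]]
[0.398, 0.057, 0.045] [[332.726  59.737]]
[0.528, -0.094, 0.045] [[185.3591 187.1616]]
[0.528, 0.057, 0.045] [[325.1282 187.2446]]
[0.482, -0.02, 0.054] [[253.8005 146.0948]]
```

View pics/w53.png

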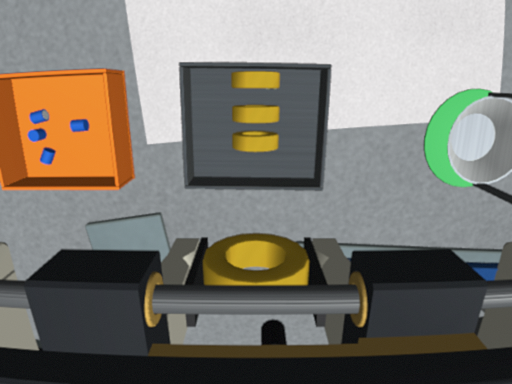

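The tray sits as modelled (corners at (181,64), (330,66), (186,187), (323,187)) and core2 is at row ~141, so the slot is free. Descending partway with x ≈ .506.

Emit:
jog_arm --motion '[{"dx": 0.012, "dy": 0.002, "dz": 0, "twist": 0}, {"dx": 0.036, "dy": 0.002, "dz": 0, "twist": 0}, {"dx": 0.066, "dy": 0.002, "dz": 0, "twist": 0}, {"dx": 0.096, "dy": 0.002, "dz": 0, "twist": 0}, {"dx": 0.122, "dy": 0.002, "dz": 0, "twist": 0}, {"dx": 0.142, "dy": 0.002, "dz": 0, "twist": 0}, {"dx": 0.153, "dy": 0.002, "dz": 0, "twist": 0}, {"dx": 0.1565, "dy": 0.002, "dz": 0, "twist": 0}, {"dx": 0.1565, "dy": 0.002, "dz": 0, "twist": 0}, {"dx": 0.1565, "dy": 0.002, "dz": 0, "twist": 0}]'

```text
t: 75.57
eef_pos: [0.507, -0.0195, 0.0558]
ee_rot: [-1.782, 1.57, -0.21]
force: [0.3, -0.9, 0.5]
width: 0.0497
```

Run:
```python
from h import *
from station import arm
import cv2
im=arm.grab_frame("wrist"); cv2.imwrite("pics/w54.png",cv2.resize(im[:,:,::-1],(800,600)))
m=arm.camera_model("wrist")
s=arm.get_state(); plan(s,[.506,-.02,-.0005],90)
for X in ([.524,-.02,.045],[.528,-.02,.045],[.474,-.02,.054],[.490,-.02,.054],[.482,-.02,.054]): print(X,proj(m,X)*800/512)
im=arm.grab_frame("scene"); cv2.imwrite("pics/s54.png",im[:,:,::-1])
```

```text
pos [ 0.5072 -0.0195  0.0562] jaw 90.0 tool x [ 0.0013  0.0003 -1.    ] shift mm [56.7101  1.2861 -0.5616] twist 0.0 q6 -1.9198841422335706
[0.524, -0.02, 0.045] [[395.2244 396.4467]]
[0.528, -0.02, 0.045] [[395.2368 405.1923]]
[0.474, -0.02, 0.054] [[394.9161 283.3716]]
[0.49, -0.02, 0.054] [[394.9689 325.4233]]
[0.482, -0.02, 0.054] [[394.9422 304.6758]]
```

View pics/w54.png

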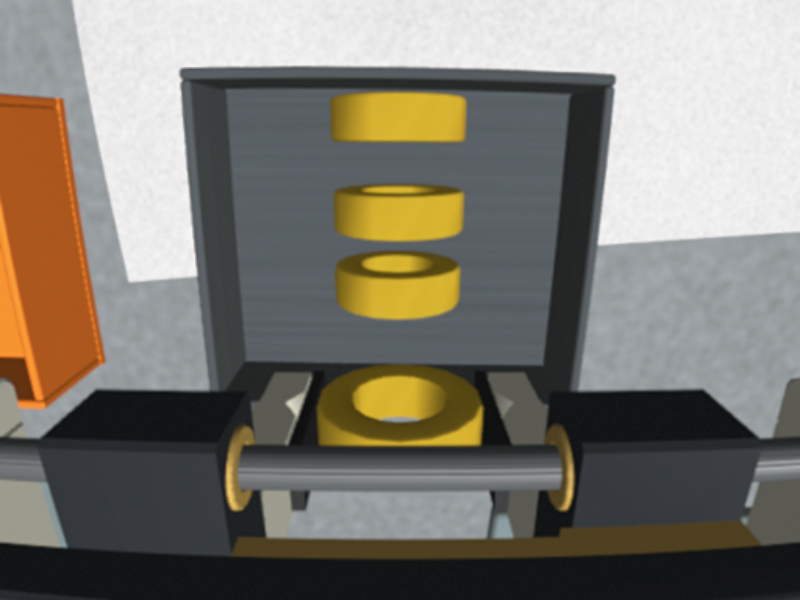

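View pics/s54.png

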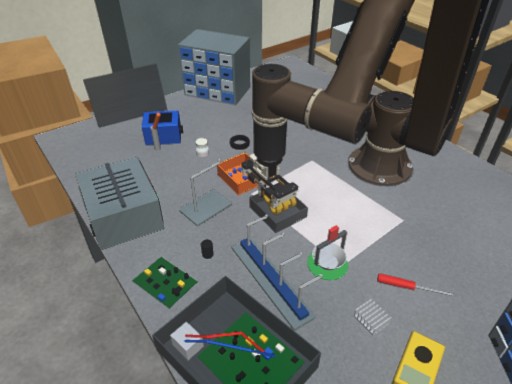

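The slot between core2's face (≈.4875) and the wall (.524) has its middle at ≈.506, where the fingers are. Lowering.

Emit:
jog_arm --motion '[{"dx": 0.01, "dy": 0.001, "dz": 0, "twist": 0}, {"dx": 0.022, "dy": 0.001, "dz": 0, "twist": 0}, {"dx": 0.034, "dy": 0.001, "dz": 0, "twist": 0}, {"dx": 0.044, "dy": 0.001, "dz": 0, "twist": 0}, {"dx": 0.051, "dy": 0.001, "dz": 0, "twist": 0}, {"dx": 0.055, "dy": 0.001, "dz": 0, "twist": 0}, {"dx": 0.0555, "dy": 0.001, "dz": 0, "twist": 0}, {"dx": 0.0555, "dy": 0.001, "dz": 0, "twist": 0}]'

```text
t: 76.33
eef_pos: [0.5055, -0.0201, -0.0]
ee_rot: [2.646, 1.571, -2.067]
force: [-0.5, -0.3, -0.9]
width: 0.0501
```

Emit:
jog_arm --motion '[{"dx": 0.001, "dy": 0, "dz": 0, "twist": 0}, {"dx": 0.002, "dy": 0, "dz": 0, "twist": 0}, {"dx": 0.0025, "dy": 0, "dz": 0, "twist": 0}, {"dx": 0.0025, "dy": 0, "dz": 0, "twist": 0}]'

```text
t: 76.67
eef_pos: [0.5055, -0.02, -0.0025]
ee_rot: [-1.183, 1.57, 0.388]
force: [-0.4, -0.1, -0.6]
width: 0.0496
```

Emit:
jog_arm --motion '[{"dx": 0.0008, "dy": 0, "dz": 0, "twist": 0}, {"dx": 0.0015, "dy": 0, "dz": 0, "twist": 0}, {"dx": 0.0015, "dy": 0, "dz": 0, "twist": 0}]'

```text
t: 76.92
eef_pos: [0.5053, -0.0201, -0.0042]
ee_rot: [1.756, 1.571, -2.957]
force: [-0.2, 0.4, -0.6]
width: 0.0501
```

Emit:
jog_arm --motion '[{"dx": 0.0005, "dy": 0, "dz": 0, "twist": 0}, {"dx": 0.001, "dy": 0, "dz": 0, "twist": 0}, {"dx": 0.001, "dy": 0, "dz": 0, "twist": 0}]'

```text
t: 77.17
eef_pos: [0.5053, -0.0201, -0.0052]
ee_rot: [1.896, 1.571, -2.817]
force: [-0.6, 0.2, -1.4]
width: 0.05
```

Emit:
jog_arm --motion '[{"dx": 0.0005, "dy": 0, "dz": 0, "twist": 0}, {"dx": 0.0008, "dy": 0, "dz": 0, "twist": 0}, {"dx": 0.0008, "dy": 0, "dz": 0, "twist": 0}]'

```text
t: 77.42
eef_pos: [0.5053, -0.0201, -0.006]
ee_rot: [1.826, 1.571, -2.887]
force: [0.6, 0.4, -0.3]
width: 0.0498
```

Emit:
jog_arm --motion '[{"dx": 0.0005, "dy": 0, "dz": 0, "twist": 0}, {"dx": 0.0008, "dy": 0, "dz": 0, "twist": 0}, {"dx": 0.0008, "dy": 0, "dz": 0, "twist": 0}]'

```text
t: 77.67
eef_pos: [0.5055, -0.02, -0.0063]
ee_rot: [-1.753, 1.571, -0.183]
force: [-2.4, -0.5, 4.7]
width: 0.0498
```

Contact at 4.7 N; release and rise.

Emit:
jog_arm --motion '[{"dx": 0, "dy": 0, "dz": 0, "twist": 0}, {"dx": 0, "dy": 0, "dz": 0, "twist": 0}, {"dx": 0, "dy": 0, "dz": 0, "twist": 0}, {"dx": 0, "dy": 0, "dz": 0, "twist": 0}]' --gripper 0.063

```text
t: 78.0
eef_pos: [0.5053, -0.0201, -0.0068]
ee_rot: [1.783, 1.571, -2.93]
force: [-0.1, -0.3, -0.8]
width: 0.0624
```

Emit:
jog_arm --motion '[{"dx": -0.01, "dy": 0, "dz": 0, "twist": 0}, {"dx": -0.03, "dy": 0, "dz": 0, "twist": 0}, {"dx": -0.06, "dy": 0, "dz": 0, "twist": 0}, {"dx": -0.09, "dy": 0, "dz": 0, "twist": 0}, {"dx": -0.13, "dy": 0, "dz": 0, "twist": 0}, {"dx": -0.17, "dy": 0, "dz": 0, "twist": 0}, {"dx": -0.2, "dy": 0, "dz": 0, "twist": 0}, {"dx": -0.22, "dy": 0, "dz": 0, "twist": 0}, {"dx": -0.22, "dy": 0, "dz": 0, "twist": 0}]'

```text
t: 78.75
eef_pos: [0.5077, -0.0199, 0.2192]
ee_rot: [-1.393, 1.562, 0.178]
force: [0.0, 0.5, 0.0]
width: 0.0631
```

Run:
```python
from station import arm
import cv2
for c in("wrist","scene","top"):
  im=arm.grab_frame(c); cv2.imwrite("pics/%s60.png"%c,cv2.resize(im[:,:,::-1],(800,600),interpolation=cv2.INTER_CUBIC))
```

```text
(no output)
```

View pics/wrist60.png

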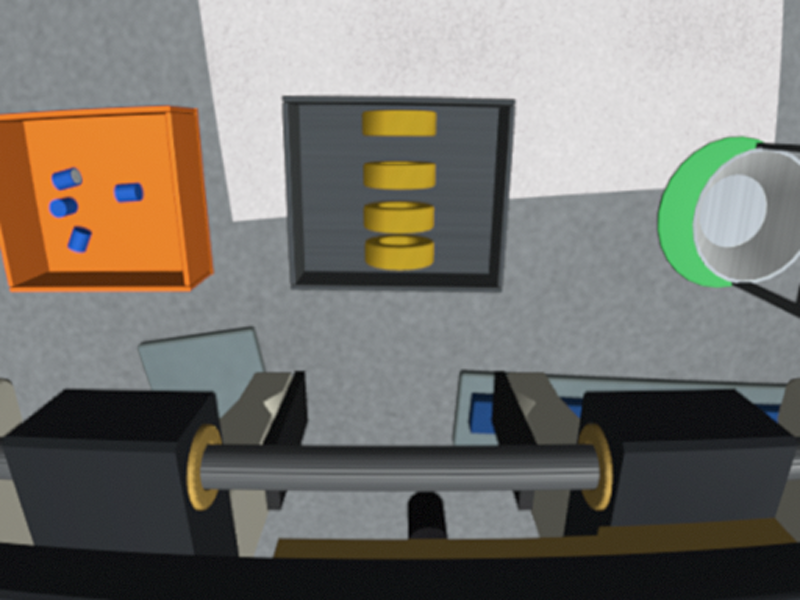

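View pics/scene60.png

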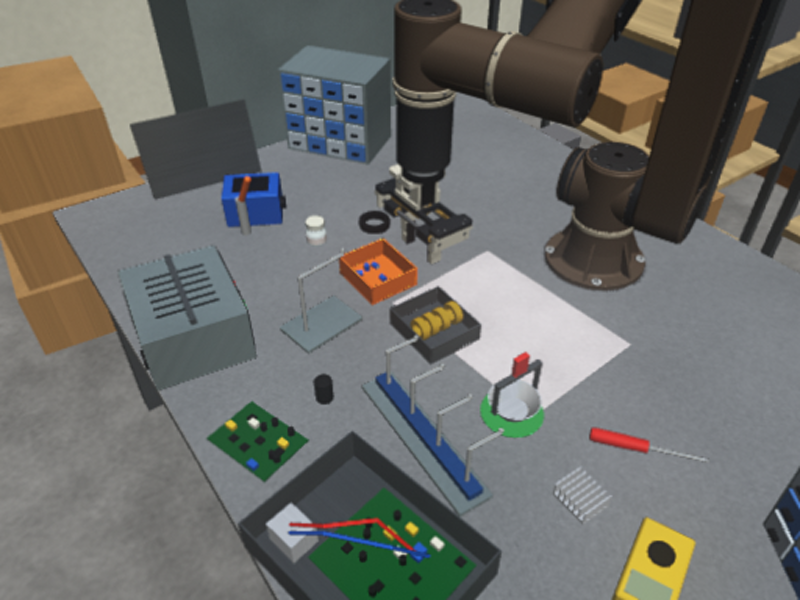

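View pics/top60.png

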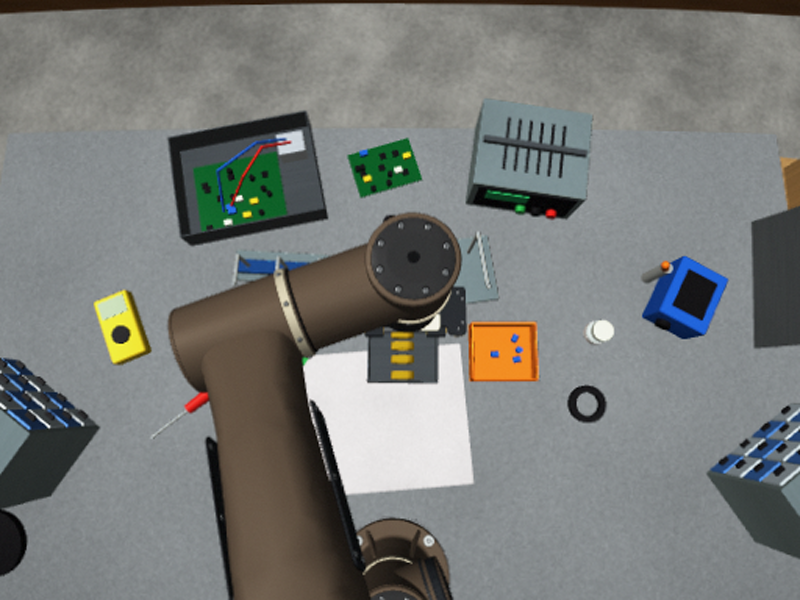

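The pictures show all four cores standing in the tray (wrist col ~400, rows 123–252), every peg empty, 4 capacitors in the bin and the cup upright on the pad. The arm is clear of everything, so I'm handing in.

Run:
```python
from station import arm
print(arm.get_state()['force'], arm.job_done())
```

```text
the job is handed in; nothing more can be done
[ 0.67069508 -0.51881549 -0.66323383] None
```

I handed the job in at about 79 s of the 208 s. All 4 capacitors present are in the orange bin and the empty cup stands upright on the green pad. The base is about 2 mm off the pad's centre, so it is wholly on it. All 4 cores were lowered to contact and stand in the black tray, and the pegs are empty. My last wrist and scene pictures show all of this, and the bystanders look unmoved. The top view shows the bin and tray as expected, but the arm hides the cup there.

**What went wrong:**
- **Cup:** on the first lift its rim caught the hook tip, and it fell on its side on the bench and spilled one capacitor. I picked the cup up again and poured the other three into the bin. I then picked up the spilled one and put it in the bin. The cup was lifted and set back on the pad after that last capacitor.
- **Core2:** it was pressed at about 15 N for a moment as it was set down, more than the few newtons I intended. Core3 met the tray about 1–2 mm lower than expected, at 4.7 N.
- **Tray:** it was knocked about 4 cm partway through; I measured it again and placed the cores to its new position.

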